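# Load, bolt up and pin a bearing fixture in the engine lab

### The arm

A 6-joint arm with a two-finger parallel gripper is mounted at the origin on the work surface. World frame = base frame: x ahead of the robot, y to its left, z up, the work surface at z = 0. Lengths are in mm, angles in rad, forces in N, time in s.
With the tool pointing down it reaches from about 375 to 925 mm from the base axis. Payload 5.7 kg.
Tool frame: the origin (TCP) lies at the very end of the fingers, on their centre line; the grasp point (between the pads) lies 19 mm behind it; z points along the fingers, y is the line along which they close (so a half turn about z gives the same grasp; the last joint's range is limited). The gripper opens to 88 mm and grips with 3 to 60 N. Pads are 20 mm wide; open, the fingers measure 115 mm over their backs; the gripper's body (75 mm by 178 mm) begins 61 mm behind the grasp point.
Start: joints at [-1.274, 0.359, 1.51, -0, 1.272, -0.115], TCP at [240.137, -549.815, 222.623] pointing down, gripper open.
Joint ranges: [-2.97, 2.97], [-1.01, 2.36], [0.21, 2.38], [-0.96, 4.11], [0.2, 2.71], [-2.98, 2.98]. Speed limits (rad/s): [2.39, 2.39, 3.14, 3.14, 3.14, 3.14].

### API

Orientations are given as a unit quaternion [x, y, z, w].
In Python, from station import r gives the robot as it stands.
- The arm moves only by the tool apply_moves, never from a script. Its argument "plan" is a list of rows, each a list of 3 entries, a list of its own where there are three numbers: the turn, a rotation vector about the tool's x, y, z normalised to -1 to 1, where 1 is 90 degrees, then the shift along the tool's x, y, z normalised to -1 to 1, where 1 is 1 m, then the closure, from -1 (fully open) to 1 (shut). A call has exactly 5 rows; each row is the pose to reach, as a shift and turn from the pose commanded when the call began, along the tool's axes at that moment; what a row does not reach only later rows make up. A row lasts 1/12 s, in which the tool goes at most 41.7 mm and 7.16 degrees, less where a joint would pass 70% of its speed; a pose out of reach is approached as far as the arm can. A call with a number of a shift or a turn outside -1 to 1 is refused whole. A call with a gripper value outside its range is refused whole. The fingers move at their own pace and stop on an object; the grip force is fixed at half the most. Time passes only in rows, so rows that repeat a pose let the fingers close, or fill a call up. It gives the time, the measured TCP pose, the force, the opening and the grip force at its end, in the units of the state.
- r.state(): the state, without advancing time (a new reading comes with each control period).
- r.camera(name): name is "side" or "top" or "wrist"; returns a dict with "frame" (400x640x3 uint8, blue, green, red), "fx", "fy", "cx", "cy" (pixels), "view" (4x4, takes a point from world to camera coordinates). Camera axes: x right, y up, looking along -z (the intrinsics and any distortion apply to the point x, -y, -z); pixel columns grow to the right and rows downward; lengths in mm; the calibration is good to about 2 mm. A picture is of the moment at which its call begins. There is no depth.
- r.job_done(): hands the job in; it is judged then, once.
Trained networks look in a picture, given as the dict that the camera call returned (one of the last four; its "shot" number tells which), for a name from the list of things; names that differ only in an ending like _2 or _b are one class to them, and where a whole thing is asked for, a point or a joint stands for the part that bears it (a point fixed in the world has none). Each returns a list of dicts, best first, with "p" (0 to 1); they miss things now and then, are a little off and sometimes report something else, mostly with a low value. They report only what shows in the picture. A call takes as long as a camera call. They do not tell look-alikes from the thing itself.
- r.find_in(picture, name): "bbox" ([left, top, right, bottom] in pixels, round what is visible of it).
The state is a dict: "t": time; "joint_pos": joint angles; "joint_velocities": joint speeds; "effort": joint torques, N m; "ee_pos": TCP position; "tool_rot": TCP orientation; "ft_force": force on the tool from outside, world axes, zero at the start; "ft_torque": the same for the moment, N m; "finger_gap": finger opening in mm; "finger_force": force on a finger pad.
Only numpy, scipy, OpenCV 4.12 (cv2) and the standard library are available. Lean on these libraries where they do the work, as an engineer would, in place of code of your own. Each camera call takes 0.05 s, during which the arm holds its last target. There are 200 camera calls.

### The job

Put every bearing casting lying on the bench into the fixture nest of its own shape, sitting flat at the bottom, and then turn all three orange bolt knobs clockwise to their end stops. When those are tight, knock the spring pin fully down with the mallet (never with the gripper itself), stand the mallet head-down back on its red mat, leave everything in place, and do not disturb the multimeter, spray can or screwdriver.

Things in the scene. Friction and masses are not known exactly. Their poses are not given: they have to be found in the camera images.
- fixture: Fixed aluminium base plate 220 (x) x 350 (y) x 12 mm; origin at the centre of its underside on the bench. In its own frame the knob axes are at x -68 mm, y -125, -40 and 45 mm, the pin at x -68, y 130 mm, and the three nest blocks stand on it in a row at x 44 mm (y about -108, 0 and 108 mm; which nest is where varies).
- knob0 (a joint): Angle of knob0, at fixture y -125 mm, the first of three identical orange bar knobs (captive bolt heads) in a row along the near edge of the fixture: 0 to 2.6 rad, grows as the knob turns clockwise seen from above; 2.6 is the tight end stop, where the white mark on top points to the red mark on the grey dial under it. Starts between 0 and 0.9. Drags with about 0.12 N m and stays where it is left.
- knob1 (a joint): Angle of knob1, at fixture y -40 mm, the second of three identical orange bar knobs (captive bolt heads) in a row along the near edge of the fixture: 0 to 2.6 rad, grows as the knob turns clockwise seen from above; 2.6 is the tight end stop, where the white mark on top points to the red mark on the grey dial under it. Starts between 0 and 0.9. Drags with about 0.12 N m and stays where it is left.
- knob2 (a joint): Angle of knob2, at fixture y 45 mm, the third of three identical orange bar knobs (captive bolt heads) in a row along the near edge of the fixture: 0 to 2.6 rad, grows as the knob turns clockwise seen from above; 2.6 is the tight end stop, where the white mark on top points to the red mark on the grey dial under it. Starts between 0 and 0.9. Drags with about 0.12 N m and stays where it is left.
- knob0_grip (a point): Grip point of knob0: on its axis, 66 mm above the bench, turning with it; its x axis runs along the grip bar, towards the white mark. Bar 62 long x 16 thick x 34 mm high (46 to 80 mm above the bench), on a 40 mm round post; 85 mm between knob axes.
- knob1_grip (a point): Grip point of knob1: on its axis, 66 mm above the bench, turning with it; its x axis runs along the grip bar, towards the white mark. Bar 62 long x 16 thick x 34 mm high (46 to 80 mm above the bench), on a 40 mm round post; 85 mm between knob axes.
- knob2_grip (a point): Grip point of knob2: on its axis, 66 mm above the bench, turning with it; its x axis runs along the grip bar, towards the white mark. Bar 62 long x 16 thick x 34 mm high (46 to 80 mm above the bench), on a 40 mm round post; 85 mm between knob axes.
- pin (a joint): Travel of the steel spring pin downwards: 0 to 0.022 m; at 0.022 its head sits on the blue post. Starts at 0 to 0.003. About 8 N of friction holds it wherever it is left.
- pin_top (a point): Centre of the top face of the pin's head (26 mm across, 12 mm high): 106 mm above the bench when the pin is up, 84 mm when fully down, over a blue post 44 mm across and 72 mm high.
- nest_round_floor (a point): Centre of the pocket floor of the white nest block with a round pocket, 76 mm across, black inside. All nest blocks: 122 (x) x 100 (y) x 18 mm, pocket 12 mm deep, floor 18 mm and rim 30 mm above the bench; axes as the fixture's.
- nest_square_floor (a point): Centre of the pocket floor of the white nest block with a square pocket, 66 x 66 mm, sides along x and y.
- nest_long_floor (a point): Centre of the pocket floor of the white nest block with a long pocket, 106 mm along x by 42 mm along y.
- round_flange: Loose brass round flange, 70 mm across and 14 mm thick, with a round boss 34 mm across on top, 48 mm high in all; 0.35 kg. Origin at the centre of its underside, z up. May be absent.
- square_flange: Loose steel square flange, 60 x 60 mm (sides along x and y) and 14 mm thick, with a round boss 34 mm across on top, 48 mm high in all; 0.35 kg. Origin at the centre of its underside, z up. May be absent.
- long_block: Loose blue pillow block: foot 100 (x) x 36 (y) x 14 mm with a hub 46 (x) x 30 (y) mm on top, 48 mm high in all; 0.4 kg. Origin at the centre of its underside, z up. May be absent.
- mallet: Loose mallet standing on the lower face of its upright black head (54 mm across, 76 mm tall); a level wooden handle 22 mm wide and 26 mm high runs from the head along -x to 165 mm, its middle 40 mm above the lower face; 0.45 kg. Origin at the centre of the lower face, which is the face to strike with; z up.
- mallet_grip (a point): Point in the middle of the mallet's handle, 65 mm along -x from the head's axis and 40 mm above its lower face.
- mallet_mat: Fixed round red mat, 120 mm across and 3 mm thick, on which the mallet stands at the start; origin at the centre of its underside.
- multimeter: Bystander: green multimeter 75 x 150 x 36 mm lying beyond the fixture; origin at the centre of its underside.
- spray_can: Bystander: standing spray can, 60 mm across and 170 mm high; origin at the centre of its underside.
- screwdriver: Bystander: screwdriver with a red handle lying on the bench near the robot; origin under its middle.
Things that resemble listed ones, but are neither listed nor needed, are in the scene too. Of the things that look like the round_flange, the largest one is meant.

How it is judged:
By the outcome, as a careful person would: the job done as asked, in the order asked, and still so for the second after the job is handed in, with the robot touching nothing.
Of round_flange, square_flange, long_block only 2 to 3 are there at a start; the rules pass over those that are not, and their reading is None.
At some moment in a run one of round_flange, square_flange, long_block may be knocked a few centimetres aside while the robot is not near it.
It also fails if it takes over 210 s, if anything falls off the work surface, if the arm or the gripper's body presses on something with over 40 N, if the wrist force passes 120 N, or if a joint passes its speed limit or range.

## Working session

There is one attempt and no reset: what is moved stays moved. The work goes in short steps, Python scripts to look and compute and a tool call to move; the robot and the scene stay as the last step left them, time stands still between calls to the robot, and variables do not carry over. Pictures are saved under pics/ and viewed, at most 14 in all, crops included, and the job is handed in when it is done.

Besides the shell and the picture viewer there is one more tool, called after ">>>" by a JSON object that holds its "api" and its "payload", one argument or row to a line. apply_moves: Moves the arm, as the interface text tells. Its arguments: {"type":"object","properties":{"plan":{"type":"array","items":{"type":"array"}}},"required":["plan"]}

```bash
ls; mkdir -p pics
cat > h.py <<'E'
import numpy as np, cv2
from station import r
def shot(n,f=None):
    c=r.camera(n)
    if f: cv2.imwrite('pics/'+f,c['frame'])
    return c
def proj(c,P):
    P=np.atleast_2d(np.asarray(P,float)); q=(c['view']@np.c_[P,np.ones(len(P))].T).T
    return np.c_[c['cx']+c['fx']*q[:,0]/-q[:,2], c['cy']+c['fy']*-q[:,1]/-q[:,2]]
def back(c,uv,z):
    uv=np.atleast_2d(np.asarray(uv,float)); V=np.linalg.inv(c['view'])
    d=np.c_[(uv[:,0]-c['cx'])/c['fx'],-(uv[:,1]-c['cy'])/c['fy'],-np.ones(len(uv))]@V[:3,:3].T
    o=V[:3,3]; return o+d*((z-o[2])/d[:,2:3])
E
python3 - <<'E'
from h import *
s=r.state(); print({k:np.round(v,3).tolist() for k,v in s.items()})
for n in ['top','side','wrist']:
    c=shot(n,n+'0.png'); print(n,[k for k in c],c['fx'],c['fy'],c['cx'],c['cy'],np.linalg.inv(c['view']).round(3).tolist())
    for k in ['fixture','knob0','pin','round_flange','square_flange','long_block','mallet','mallet_mat','multimeter','spray_can','screwdriver'] if n=='top' else []:
        print(k,[(round(d['p'],2),np.round(d['bbox']).tolist()) for d in r.find_in(c,k)])
E
```

```text
pics
{'t': 0.0, 'joint_pos': [-1.274, 0.359, 1.511, -0.0, 1.272, -0.115], 'joint_velocities': [0.0, 0.001, -0.0, -0.0, 0.002, 0.001], 'effort': [0.0, -51.537, -27.073, 0.068, 0.035, -0.0], 'ee_pos': [239.946, -549.202, 221.83], 'tool_rot': [0.979, 0.204, -0.0, -0.001], 'ft_force': [0.76, 1.311, 0.032], 'ft_torque': [-0.005, -0.0, -0.032], 'finger_force': 0.0, 'finger_gap': 87.892}
top ['frame', 'fx', 'fy', 'cx', 'cy', 'view', 'shot'] 423.15144591955925 423.15144591955925 316.89368473452413 203.2198145448082 [[-0.028, 0.999, -0.038, 479.179], [-1.0, -0.028, 0.004, 45.791], [0.003, 0.038, 0.999, 1208.56], [0.0, 0.0, 0.0, 1.0]]
fixture [(0.74, [281.0, 140.0, 409.0, 234.0]), (0.25, [457.0, 174.0, 499.0, 214.0])]
knob0 [(0.74, [381.0, 204.0, 404.0, 228.0]), (0.72, [351.0, 202.0, 370.0, 219.0]), (0.59, [319.0, 198.0, 339.0, 214.0])]
pin [(0.49, [292.0, 198.0, 303.0, 210.0]), (0.18, [213.0, 164.0, 239.0, 198.0])]
round_flange [(0.91, [176.0, 208.0, 202.0, 230.0]), (0.72, [180.0, 248.0, 199.0, 267.0]), (0.63, [142.0, 213.0, 158.0, 232.0])]
square_flange [(0.68, [234.0, 210.0, 261.0, 240.0])]
[... 281 characters left out ...]
292.0, 93.0, 348.0, 120.0])]
spray_can [(0.87, [228.0, 100.0, 260.0, 131.0])]
screwdriver [(0.92, [195.0, 280.0, 258.0, 318.0]), (0.58, [474.0, 181.0, 502.0, 254.0]), (0.39, [353.0, 205.0, 369.0, 219.0])]
side ['frame', 'fx', 'fy', 'cx', 'cy', 'view', 'shot'] 481.3101414586627 481.3101414586627 325.7890493183533 205.38141306109497 [[-0.974, 0.132, -0.182, 265.46], [-0.224, -0.546, 0.807, 1131.71], [0.007, 0.827, 0.562, 877.226], [0.0, 0.0, 0.0, 1.0]]
wrist ['frame', 'fx', 'fy', 'cx', 'cy', 'view', 'shot'] 297.4870544504519 297.4870544504519 314.8834100001131 203.75081472951842 [[0.4, 0.882, 0.248, 307.81], [-0.916, 0.385, 0.109, -519.534], [0.0, -0.271, 0.963, 384.624], [0.0, 0.0, 0.0, 1.0]]
```

View pics/top0.png

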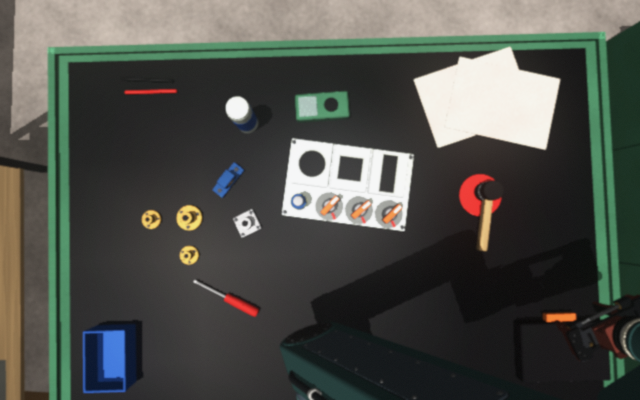

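View pics/side0.png

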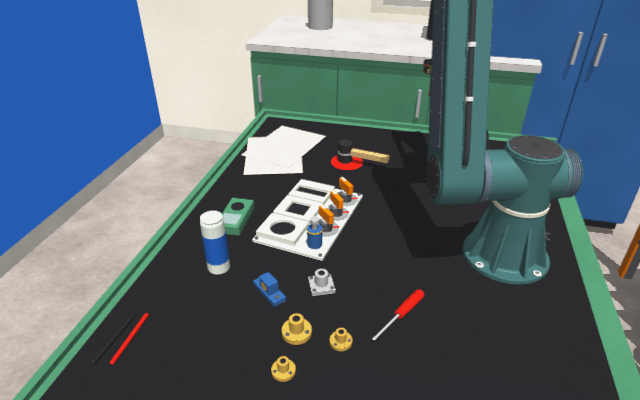

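```bash
cat >> h.py <<'E'
def crop(c,x0,y0,x1,y1,f,s=4):
    cv2.imwrite('pics/'+f,cv2.resize(c['frame'][y0:y1,x0:x1],None,fx=s,fy=s,interpolation=cv2.INTER_CUBIC))
def rows(T,yaw,p0=None,yaw0=None):
    """shift (tool axes, m) and turn to reach TCP T (mm) & tool-x heading yaw (deg) from now, tool down"""
    from scipy.spatial.transform import Rotation as R
    s=r.state(); p=np.array(s['ee_pos']); M=R.from_quat(s['tool_rot'])
    if p0 is not None: p=np.array(p0,float)
    if yaw0 is not None: M=down(yaw0)
    d=M.inv().apply(np.array(T)-p)/1000; t=(M.inv()*down(yaw)).as_rotvec()/(np.pi/2)
    print('turn',t.round(4),'shift',d.round(4),'rows>=%.1f %.1f'%(np.linalg.norm(d)/.0417,np.linalg.norm(t)*90/7.16))
def down(yaw):
    from scipy.spatial.transform import Rotation as R
    return R.from_euler('z',yaw,degrees=True)*R.from_euler('x',180,degrees=True)
E
python3 - <<'E'
from h import *
c=shot('top'); f=c['frame']
m=((f.min(2)>110)).astype(np.uint8); m[:, :270]=0; m[:,425:]=0; m[:130]=0;m[245:]=0
pts=np.argwhere(m)[:,::-1].astype(np.float32)
w=back(c,pts,20)[:,:2].astype(np.float32)
print('fixture rect',cv2.minAreaRect(w))
for n,uv,z in [('round',(189,217),14),('square',(247,222),14),('long',(228,180),20),('mallet head',(489,190),79),('mallet tail',(484,250),43),('mat',(480,195),3)]: print(n,back(c,uv,z).round(0))
# square in pixels
m=(f.min(2)>110).astype(np.uint8); m2=np.zeros_like(m); m2[205:242,230:265]=m[205:242,230:265]
print('square',cv2.minAreaRect(back(c,np.argwhere(m2)[:,::-1],14)[:,:2].astype(np.float32)))
b=((f[:,:,0].astype(int)-f[:,:,2])>50); m2=np.zeros_like(m); m2[155:202,205:246]=b[155:202,205:246]
print('long',cv2.minAreaRect(back(c,np.argwhere(m2)[:,::-1],14)[:,:2].astype(np.float32)))
rows([420,330,230],0)
E
```

```text
fixture rect ((575.4803466796875, -46.182403564453125), (351.24700927734375, 222.64476013183594), 80.89551544189453)
round [[496. 402.  14.]]
square [[477. 239.  14.]]
long [[597. 289.  20.]]
mallet head [[ 544. -420.   79.]]
mallet tail [[ 382. -414.   43.]]
mat [[ 535. -426.    3.]]
square ((474.9040832519531, 241.10565185546875), (63.227027893066406, 62.8448600769043), 25.19493865966797)
long ((600.4806518554688, 293.2015380859375), (42.49198532104492, 101.7711410522461), 50.446746826171875)
turn [-0.     -0.      0.2622] shift [ 0.517  -0.7343 -0.0073] rows>=21.5 3.3
```

```bash
cat >> h.py <<'E'
def plan(*wps,start=None):
    """wps: (x,y,z,heading). prints per call: turn z, shift, for level tool-down moves"""
    from scipy.spatial.transform import Rotation as R
    s=r.state(); X=R.from_quat(s['tool_rot']).as_matrix()[:,0]
    p=np.array(list(s['ee_pos'])+[np.degrees(np.arctan2(X[1],X[0]))]) if start is None else np.array(start,float)
    print('at',p.round(1))
    for w in wps:
        w=np.array(w,float)
        if start is None and abs(p[3]-w[3])>200: p[3]+=360*np.sign(w[3]-p[3])
        d=w-p; n=int(np.ceil(max(np.linalg.norm(d[:3])/195,abs(d[3])/34,.01)))
        for i in range(n):
            a=np.radians(p[3]); e=d/n
            print(' turn %.3f  shift %.4f %.4f %.4f'%(-e[3]/90,(np.cos(a)*e[0]+np.sin(a)*e[1])/1e3,(np.sin(a)*e[0]-np.cos(a)*e[1])/1e3,-e[2]/1e3)); p=p+e
        p=w; print(' -- at',w.round(1))
E
python3 -c "
from h import *
plan((520,-46,240,171))"
```

```text
at [ 240.2 -549.8  222.7   23.6]
 turn -0.328  shift 0.0916 -0.0699 -0.0035
 turn -0.328  shift 0.1142 -0.0158 -0.0035
 turn -0.328  shift 0.1072 0.0424 -0.0035
 turn -0.328  shift 0.0724 0.0897 -0.0035
 turn -0.328  shift 0.0189 0.1137 -0.0035
 -- at [520. -46. 240. 171.]
```

>>> {"api": "apply_moves", "payload": {
  "plan": [
    [[0,0,-0.328],[0.092,-0.07,-0.0035],-1],
    [[0,0,-0.328],[0.092,-0.07,-0.0035],-1],
    [[0,0,-0.328],[0.092,-0.07,-0.0035],-1],
    [[0,0,-0.328],[0.092,-0.07,-0.0035],-1],
    [[0,0,-0.328],[0.092,-0.07,-0.0035],-1]
  ]
}}

```text
t: 1.17
ee_pos: [297.2, -447.2, 226.4]
tool_rot: [0.893, 0.45, 0.0, -0.0]
ft_force: [0.2, -1.5, 0.1]
finger_gap: 87.7
finger_force: 0.0
```

>>> {"api": "apply_moves", "payload": {
  "plan": [
    [[0,0,-0.328],[0.114,-0.016,-0.0035],-1],
    [[0,0,-0.328],[0.114,-0.016,-0.0035],-1],
    [[0,0,-0.328],[0.114,-0.016,-0.0035],-1],
    [[0,0,-0.328],[0.114,-0.016,-0.0035],-1],
    [[0,0,-0.328],[0.114,-0.016,-0.0035],-1]
  ]
}}

```text
t: 1.58
ee_pos: [352.6, -347.6, 229.9]
tool_rot: [0.75, 0.662, -0.0, 0.0]
ft_force: [-0.0, 1.0, 0.5]
finger_gap: 87.8
finger_force: 0.0
```

>>> {"api": "apply_moves", "payload": {
  "plan": [
    [[0,0,-0.328],[0.107,0.042,-0.0035],-1],
    [[0,0,-0.328],[0.107,0.042,-0.0035],-1],
    [[0,0,-0.328],[0.107,0.042,-0.0035],-1],
    [[0,0,-0.328],[0.107,0.042,-0.0035],-1],
    [[0,0,-0.328],[0.107,0.042,-0.0035],-1]
  ]
}}

```text
t: 2.0
ee_pos: [408.2, -247.6, 233.3]
tool_rot: [0.558, 0.83, -0.0, 0.0]
ft_force: [-0.6, 0.2, 0.3]
finger_gap: 87.7
finger_force: 0.0
```

>>> {"api": "apply_moves", "payload": {
  "plan": [
    [[0,0,-0.328],[0.072,0.09,-0.0035],-1],
    [[0,0,-0.328],[0.072,0.09,-0.0035],-1],
    [[0,0,-0.328],[0.072,0.09,-0.0035],-1],
    [[0,0,-0.328],[0.072,0.09,-0.0035],-1],
    [[0,0,-0.328],[0.072,0.09,-0.0035],-1]
  ]
}}

```text
t: 2.42
ee_pos: [464.5, -147.4, 236.7]
tool_rot: [0.329, 0.944, -0.0, 0.0]
ft_force: [-0.7, -0.5, 0.0]
finger_gap: 87.7
finger_force: 0.0
```

>>> {"api": "apply_moves", "payload": {
  "plan": [
    [[0,0,-0.328],[0.019,0.114,-0.0035],-1],
    [[0,0,-0.328],[0.019,0.114,-0.0035],-1],
    [[0,0,-0.328],[0.019,0.114,-0.0035],-1],
    [[0,0,-0.328],[0.019,0.114,-0.0035],-1],
    [[0,0,-0.328],[0.019,0.114,-0.0035],-1]
  ]
}}

```text
t: 2.83
ee_pos: [520.3, -46.5, 240.0]
tool_rot: [0.078, 0.997, -0.0, 0.0]
ft_force: [-0.8, -0.7, 0.4]
finger_gap: 88.0
finger_force: 0.0
```

Run:
```python
from h import *
c=shot('wrist','w1.png')
plan((490,300,240,171))
```

```text
at [519.7 -47.1 239.9 170.8]
 turn -0.001  shift 0.0424 0.1689 -0.0000
 turn -0.001  shift 0.0421 0.1690 -0.0000
 -- at [490. 300. 240. 171.]
```

View pics/w1.png

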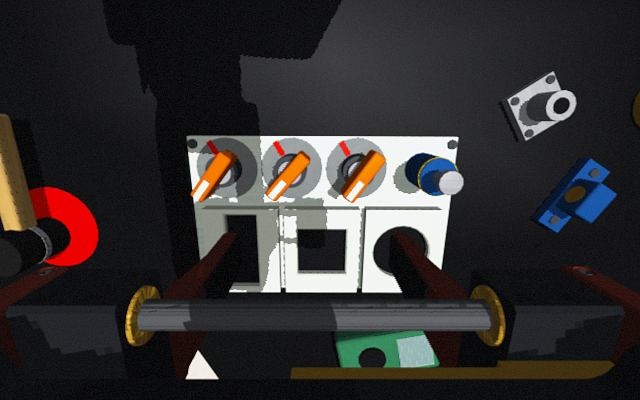

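>>> {"api": "apply_moves", "payload": {
  "plan": [
    [[0,0,0],[0.042,0.169,0],-1],
    [[0,0,0],[0.042,0.169,0],-1],
    [[0,0,0],[0.042,0.169,0],-1],
    [[0,0,0],[0.042,0.169,0],-1],
    [[0,0,0],[0.042,0.169,0],-1]
  ]
}}

```text
t: 3.3
ee_pos: [503.1, 130.7, 240.2]
tool_rot: [0.081, 0.997, 0.001, -0.0]
ft_force: [-0.3, 0.2, -0.9]
finger_gap: 87.8
finger_force: 0.0
```

>>> {"api": "apply_moves", "payload": {
  "plan": [
    [[0,0,0],[0.042,0.169,0],-1],
    [[0,0,0],[0.042,0.169,0],-1],
    [[0,0,0],[0.042,0.169,0],-1],
    [[0,0,0],[0.042,0.169,0],-1],
    [[0,0,0],[0.042,0.169,0],-1]
  ]
}}

```text
t: 3.72
ee_pos: [488.7, 304.6, 240.2]
tool_rot: [0.08, 0.997, 0.001, 0.0]
ft_force: [0.3, 0.4, -0.0]
finger_gap: 87.5
finger_force: 0.0
```

```bash
cat > fit.py <<'E'
from h import *
from scipy.optimize import least_squares
# uses saved w1 frame + camera pose of that moment (recompute view from tool pose)
def fitfix(c,F,skip=()):
    g=cv2.cvtColor(c['frame'],cv2.COLOR_BGR2GRAY)
    P=[(-110,-175,12),(-110,175,12)]+[(44+a*33,b*33,30) for a in(-1,1) for b in(-1,1)]+[(44+a*53,-108+b*21,30) for a in(-1,1) for b in(-1,1)]
    P=np.array(P,float)
    def world(F): a=np.radians(F[2]); return np.c_[F[0]+np.cos(a)*P[:,0]-np.sin(a)*P[:,1],F[1]+np.sin(a)*P[:,0]+np.cos(a)*P[:,1],P[:,2]]
    for it in range(2):
        q=proj(c,world(F)).astype(np.float32)
        k=cv2.cornerSubPix(g,q.reshape(-1,1,2).copy(),(6,6) if it==0 else (4,4),(-1,-1),(3,50,.01))[:,0]
        s=least_squares(lambda F:(proj(c,world(F))-k).ravel(),F,loss='soft_l1',x_scale=[1,1,.1]); F=s.x
    print('fix',F.round(2)); print(np.c_[k,proj(c,world(F))-k].round(1).tolist()); return F
E
python3 - <<'E'
from h import *
from fit import fitfix
c=shot('wrist','w2.png')
# camera of w1: same orientation/height; shift by TCP motion
s=r.state(); print(np.round(s['ee_pos'],1),s['tool_rot'])
V=np.linalg.inv(c['view']); V[:3,3]+=np.array([520.0,-46.5,240.0])-s['ee_pos']; d=dict(c); d['view']=np.linalg.inv(V); d['frame']=cv2.imread('pics/w1.png')
fitfix(d,np.array([575.5,-46.2,-9.1]))
for k in ['round_flange','square_flange','long_block']: print(k,[(round(x['p'],2),np.round(x['bbox']).tolist()) for x in r.find_in(c,k)])
E
```

```text
[488.8 303.2 240.1] [7.92576341e-02 9.96854001e-01 5.46376124e-04 1.73879288e-04]
fix [575.55 -44.01  -9.48]
[[185.9, 137.0, -0.5, -2.1], [458.2, 137.9, 0.6, -1.6], [295.8, 229.5, 1.0, -0.3], [345.8, 229.0, 0.6, 0.4], [297.6, 271.9, -0.3, 1.9], [344.9, 272.5, -0.1, 1.5], [224.8, 214.2, -1.3, 0.4], [255.6, 214.4, -0.1, 0.3], [229.4, 286.4, -0.0, -0.1], [259.2, 286.5, -0.0, -0.1]]
round_flange [(0.88, [365.0, 64.0, 407.0, 110.0]), (0.8, [450.0, 134.0, 494.0, 173.0]), (0.75, [120.0, 262.0, 194.0, 294.0]), (0.62, [362.0, 141.0, 418.0, 198.0]), (0.36, [78.0, 264.0, 119.0, 265.0])]
square_flange [(0.85, [236.0, 144.0, 297.0, 198.0]), (0.72, [362.0, 142.0, 418.0, 197.0])]
long_block [(0.85, [292.0, 216.0, 346.0, 285.0])]
```

View pics/w2.png

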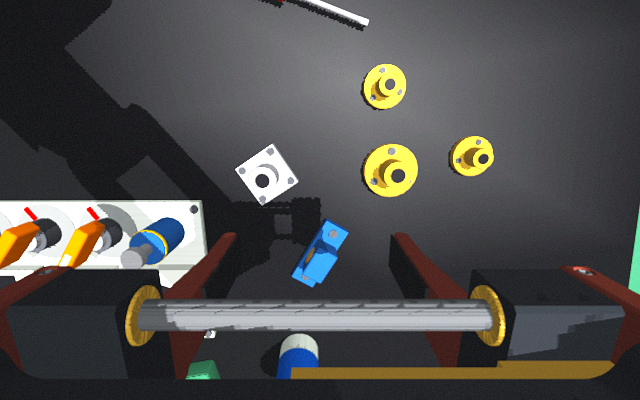

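```bash
cat >> fit.py <<'E'
from scipy.optimize import minimize
A=np.linspace(0,2*np.pi,40,endpoint=False)
def cyl(d,z0,z1): return np.array([(d/2*np.cos(a),d/2*np.sin(a),z) for a in A for z in(z0,z1)])
def box(x,y,z0,z1): return np.array([(a*x/2,b*y/2,z) for a in(-1,1) for b in(-1,1) for z in(z0,z1)],float)
MODEL=dict(round_flange=[cyl(70,0,14),cyl(34,14,48)],square_flange=[box(60,60,0,14),cyl(34,14,48)],long_block=[box(100,36,0,14),box(46,30,14,48)])
def mask(f,n):
    f=f.astype(int); b,g,rr=f[...,0],f[...,1],f[...,2]
    if n=='round_flange': m=(rr-b>50)&(g-b>30)
    elif n=='square_flange': m=(f.min(2)>75)&(f.max(2)-f.min(2)<40)
    else: m=(b-rr>35)
    return m.astype(np.uint8)
def sil(c,n,X,z0=0,S=4):
    a=np.radians(X[2]); M=np.zeros((400*S//1,640*S),np.uint8)
    for P in MODEL[n]:
        W=np.c_[X[0]+np.cos(a)*P[:,0]-np.sin(a)*P[:,1],X[1]+np.sin(a)*P[:,0]+np.cos(a)*P[:,1],P[:,2]+z0]
        h=cv2.convexHull((((proj(c,W)+.5)*S)*16).astype(np.int32)); cv2.fillPoly(M,[h],1,shift=4)
    return M
def fitobj(c,n,X0,z0=0,S=4):
    m=mask(c['frame'],n); u,v=proj(c,[(X0[0],X0[1],20+z0)])[0]; k=np.zeros_like(m); cv2.circle(k,(int(u),int(v)),60,1,-1); m&=k
    m=cv2.morphologyEx(m,cv2.MORPH_CLOSE,np.ones((5,5),np.uint8))
    nn,l,st,ce=cv2.connectedComponentsWithStats(m); j=1+np.argmax(st[1:,4]-3*np.linalg.norm(ce[1:]-[u,v],axis=1)); m=(l==j).astype(np.uint8)
    m=cv2.drawContours(m*0,cv2.findContours(m,0,1)[0],-1,1,-1)
    mS=cv2.resize(m,None,fx=S,fy=S,interpolation=0)
    def cost(X): q=sil(c,n,X,z0,S); return 1-(q&mS).sum()/max(1,(q|mS).sum())
    best=None
    for d in ([0] if n!='square_flange' else [0]):
        s=minimize(cost,X0,method='Nelder-Mead',options=dict(initial_simplex=np.array(X0)+np.array([[0,0,0],[8,0,0],[0,8,0],[0,0,8]]),xatol=.1,fatol=1e-4))
    print(n,s.x.round(1),'iou %.3f'%(1-s.fun)); return s.x
E
python3 - <<'E'
from fit import *
c=shot('wrist'); s=r.state(); print(np.round(s['ee_pos'],1))
fitobj(c,'round_flange',[490,405,0]);fitobj(c,'square_flange',[475,241,25]);fitobj(c,'long_block',[600,293,140]);fitobj(c,'long_block',[600,293,130])
E
```

```text
[488.7 298.8 240. ]
round_flange [494.7 405.7   0.5] iou 0.982
square_flange [446.  258.7  29.4] iou 0.361
long_block [599.  293.2 140.2] iou 0.973
long_block [599.2 293.2 140.3] iou 0.972
```

```bash
sed -i 's/-3\*np.linalg/-40*np.linalg/' fit.py
python3 - <<'E'
from fit import *
c=shot('wrist'); fitobj(c,'square_flange',[475,241,25])
plan((599,293,110,140.2),(599,293,20,140.2),(599,293,140,140.2),(480,40,200,170.7))
E
```

```text
square_flange [443.5 256.8  37.9] iou 0.359
at [488.7 298.9 240.1 170.9]
 turn 0.342  shift -0.1098 0.0115 0.1301
 -- at [599.  293.  110.  140.2]
 turn -0.000  shift 0.0000 0.0000 0.0900
 -- at [599.  293.   20.  140.2]
 turn -0.000  shift 0.0000 0.0000 -0.1200
 -- at [599.  293.  140.  140.2]
 turn -0.169  shift -0.0353 -0.1353 -0.0300
 turn -0.169  shift 0.0016 -0.1398 -0.0300
 -- at [480.   40.  200.  170.7]
```

>>> {"api": "apply_moves", "payload": {
  "plan": [
    [[0,0,0.342],[-0.11,0.0115,0.13],-1],
    [[0,0,0.342],[-0.11,0.0115,0.13],-1],
    [[0,0,0.342],[-0.11,0.0115,0.13],-1],
    [[0,0,0.342],[-0.11,0.0115,0.13],-1],
    [[0,0,0.342],[-0.11,0.0115,0.13],-1]
  ]
}}

```text
t: 4.43
ee_pos: [600.4, 291.7, 103.7]
tool_rot: [0.344, 0.939, -0.002, -0.002]
ft_force: [0.2, 0.4, -0.3]
finger_gap: 87.9
finger_force: 0.0
```

>>> {"api": "apply_moves", "payload": {
  "plan": [
    [[0,0,0],[0,0,0],-1],
    [[0,0,0],[0,0,0.03],-1],
    [[0,0,0],[0,0,0.06],-1],
    [[0,0,0],[0,0,0.08],-1],
    [[0,0,0],[0,0,0.09],-1]
  ]
}}

```text
t: 4.85
ee_pos: [597.2, 294.2, 19.0]
tool_rot: [0.339, 0.941, -0.001, -0.001]
ft_force: [-0.9, -0.7, -0.2]
finger_gap: 87.8
finger_force: 0.0
```

>>> {"api": "apply_moves", "payload": {
  "plan": [
    [[0,0,0],[0,0,0],-1],
    [[0,0,0],[0,0,0],1],
    [[0,0,0],[0,0,0],1],
    [[0,0,0],[0,0,0],1],
    [[0,0,0],[0,0,0],1]
  ]
}}

```text
t: 5.27
ee_pos: [599.7, 296.3, 21.9]
tool_rot: [0.339, 0.941, 0.001, 0.001]
ft_force: [0.2, -0.8, -0.7]
finger_gap: 64.8
finger_force: 0.0
```

>>> {"api": "apply_moves", "payload": {
  "plan": [
    [[0,0,0],[0,0,0],1],
    [[0,0,0],[0,0,0],1],
    [[0,0,0],[0,0,0],1],
    [[0,0,0],[0,0,0],1],
    [[0,0,0],[0,0,0],1]
  ]
}}

```text
t: 5.68
ee_pos: [598.2, 295.6, 20.2]
tool_rot: [0.339, 0.941, -0.0, -0.0]
ft_force: [-2.9, -5.3, 4.4]
finger_gap: 31.0
finger_force: 2.7
```

>>> {"api": "apply_moves", "payload": {
  "plan": [
    [[0,0,0],[0,0,0],1],
    [[0,0,0],[0,0,0],1],
    [[0,0,0],[0,0,0],1],
    [[0,0,0],[0,0,0],1],
    [[0,0,0],[0,0,0],1]
  ]
}}

```text
t: 6.1
ee_pos: [597.9, 295.3, 20.1]
tool_rot: [0.339, 0.941, -0.001, -0.001]
ft_force: [-3.6, -3.6, 4.6]
finger_gap: 30.0
finger_force: 30.0
```

>>> {"api": "apply_moves", "payload": {
  "plan": [
    [[0,0,0],[0,0,-0.02],1],
    [[0,0,0],[0,0,-0.05],1],
    [[0,0,0],[0,0,-0.08],1],
    [[0,0,0],[0,0,-0.11],1],
    [[0,0,0],[0,0,-0.12],1]
  ]
}}

```text
t: 6.52
ee_pos: [601.3, 297.4, 144.1]
tool_rot: [0.339, 0.941, 0.003, 0.002]
ft_force: [2.1, 0.1, -3.3]
finger_gap: 29.7
finger_force: 30.0
```

>>> {"api": "apply_moves", "payload": {
  "plan": [
    [[0,0,-0.07],[-0.015,-0.055,-0.02],1],
    [[0,0,-0.13],[-0.025,-0.09,-0.03],1],
    [[0,0,-0.169],[-0.035,-0.12,-0.03],1],
    [[0,0,-0.169],[-0.035,-0.135,-0.03],1],
    [[0,0,-0.169],[-0.035,-0.135,-0.03],1]
  ]
}}

```text
t: 6.93
ee_pos: [536.0, 166.2, 168.9]
tool_rot: [0.212, 0.977, -0.001, -0.002]
ft_force: [-0.5, 0.4, -4.4]
finger_gap: 30.0
finger_force: 30.0
```

>>> {"api": "apply_moves", "payload": {
  "plan": [
    [[0,0,-0.07],[0,-0.03,-0.01],1],
    [[0,0,-0.13],[0,-0.07,-0.02],1],
    [[0,0,-0.169],[0.0016,-0.11,-0.03],1],
    [[0,0,-0.169],[0.0016,-0.14,-0.03],1],
    [[0,0,-0.169],[0.0016,-0.14,-0.03],1]
  ]
}}

```text
t: 7.35
ee_pos: [477.8, 39.3, 199.4]
tool_rot: [0.081, 0.997, -0.001, -0.001]
ft_force: [0.4, 0.8, -4.9]
finger_gap: 29.5
finger_force: 30.0
```

>>> {"api": "apply_moves", "payload": {
  "plan": [
    [[0,0,0],[0,0,0],1],
    [[0,0,0],[0,0,0],1],
    [[0,0,0],[0,0,0],1],
    [[0,0,0],[0,0,0],1],
    [[0,0,0],[0,0,0],1]
  ]
}}

```text
t: 7.77
ee_pos: [480.7, 43.6, 199.8]
tool_rot: [0.079, 0.997, 0.0, -0.0]
ft_force: [1.2, -0.1, -5.4]
finger_gap: 30.0
finger_force: 30.0
```

Run:
```python
from fit import *
for i in range(3): print(np.round(r.state()['ee_pos'],1),r.state()['finger_gap']); c=shot('wrist','w3.png')
F=fitfix(c,np.array([575.3,-45,-9.3]))
t=shot('top'); fitfix(t,np.array([575.3,-45,-9.3]))
```

```text
[480.7  43.6 199.8] 29.950341836392585
[480.6  43.5 199.9] 29.8243436667243
[480.5  43.4 199.9] 30.158597298064286
fix [576.78 -45.48  -9.12]
[[108.4, 183.8, -0.3, -0.2], [399.4, 183.7, 0.5, 0.1], [230.1, 281.1, 0.0, 0.4], [282.9, 281.3, -0.0, 0.4], [233.9, 326.1, 0.1, 0.4], [285.0, 330.0, -0.7, -3.4], [151.0, 266.5, 0.0, 0.6], [185.3, 267.2, -0.2, -0.2], [162.7, 338.8, 0.2, 0.5], [194.1, 342.4, 0.3, -3.1]]
fix [576.69 -46.38  -8.65]
[[404.4, 230.6, -0.4, -0.4], [280.5, 214.5, 0.5, 0.5], [360.0, 181.2, -0.1, -0.2], [337.1, 177.7, -0.7, 0.5], [362.5, 158.4, 0.2, -0.8], [340.0, 155.5, -0.8, -0.7], [392.8, 192.1, 0.3, 0.2], [378.5, 190.5, -0.3, -0.1], [394.1, 152.7, 3.4, 2.1], [382.5, 153.1, 0.1, -0.1]]
```

View pics/w3.png

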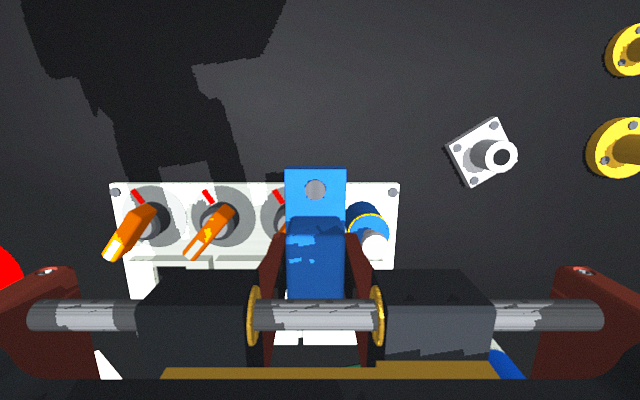

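```bash
cat >> h.py <<'E'
FIX=(576.6,-45.6,-9.1)
def fw(x,y):
    a=np.radians(FIX[2]); return np.array([FIX[0]+np.cos(a)*x-np.sin(a)*y,FIX[1]+np.sin(a)*x+np.cos(a)*y])
def rel(c,w):
    """world pts -> TCP-relative tool x, tool y"""
    from scipy.spatial.transform import Rotation as R
    s=r.state(); return R.from_quat(s['tool_rot']).inv().apply(w-np.array(s['ee_pos']))
E
python3 - <<'E'
from h import *
c=shot('wrist')
g=cv2.cvtColor(c['frame'],cv2.COLOR_BGR2GRAY)
k=cv2.cornerSubPix(g,np.float32([[[285,168]],[[346,168]]]),(4,4),(-1,-1),(3,50,.01))[:,0]; print(k)
z=r.state()['ee_pos'][2]-20+14
print(rel(c,back(c,k,z)).round(1))
n=fw(44,-108); print(n)
plan((*n,100,170.9))
E
```

```text
[[283.71152 169.0827 ]
 [345.75702 168.7928 ]]
[[ 47.6 -17.    6. ]
 [ 47.7  18.2   6. ]]
[ 602.96513623 -159.19964609]
at [480.4  43.  200.1 170.9]
 turn -0.000  shift -0.0765 -0.0901 0.0501
 turn -0.000  shift -0.0765 -0.0901 0.0501
 -- at [ 603.  -159.2  100.   170.9]
```

>>> {"api": "apply_moves", "payload": {
  "plan": [
    [[0,0,0],[-0.03,-0.03,0],1],
    [[0,0,0],[-0.06,-0.06,0.01],1],
    [[0,0,0],[-0.075,-0.09,0.03],1],
    [[0,0,0],[-0.075,-0.09,0.05],1],
    [[0,0,0],[-0.075,-0.09,0.05],1]
  ]
}}

```text
t: 8.43
ee_pos: [538.5, -59.4, 146.8]
tool_rot: [0.081, 0.997, 0.0, -0.003]
ft_force: [-2.0, 1.3, -4.8]
finger_gap: 30.2
finger_force: 30.0
```

>>> {"api": "apply_moves", "payload": {
  "plan": [
    [[0,0,0],[-0.03,-0.03,0.01],1],
    [[0,0,0],[-0.06,-0.06,0.03],1],
    [[0,0,0],[-0.075,-0.08,0.04],1],
    [[0,0,0],[-0.0755,-0.09,0.05],1],
    [[0,0,0],[-0.0755,-0.0905,0.05],1]
  ]
}}

```text
t: 8.85
ee_pos: [599.5, -160.8, 98.6]
tool_rot: [0.081, 0.997, 0.0, -0.001]
ft_force: [-0.7, 1.3, -4.1]
finger_gap: 30.2
finger_force: 30.0
```

>>> {"api": "apply_moves", "payload": {
  "plan": [
    [[0,0,0],[0,0,0],1],
    [[0,0,0],[0,0,0],1],
    [[0,0,0],[0,0,0],1],
    [[0,0,0],[0,0,0],1],
    [[0,0,0],[0,0,0],1]
  ]
}}

```text
t: 9.27
ee_pos: [600.3, -158.6, 101.0]
tool_rot: [0.079, 0.997, -0.0, 0.0]
ft_force: [-0.4, -0.6, -5.4]
finger_gap: 30.1
finger_force: 30.0
```

Run:
```python
from h import *
c=shot('wrist'); c=shot('wrist','w4.png')
plan((600.6,-159.4,52,170.9),(600.6,-159.4,38,170.9))
```

```text
at [ 600.3 -158.9  100.7  170.9]
 turn -0.000  shift -0.0004 -0.0004 0.0487
 -- at [ 600.6 -159.4   52.   170.9]
 turn -0.000  shift 0.0000 0.0000 0.0140
 -- at [ 600.6 -159.4   38.   170.9]
```

View pics/w4.png

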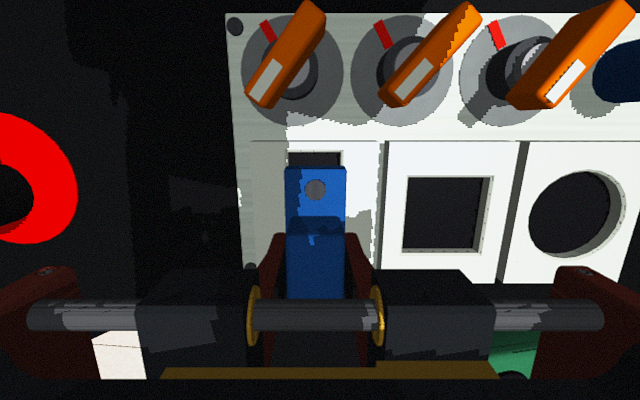

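>>> {"api": "apply_moves", "payload": {
  "plan": [
    [[0,0,0],[0,-0.0004,0.02],1],
    [[0,0,0],[0,-0.0004,0.035],1],
    [[0,0,0],[0,-0.0004,0.046],1],
    [[0,0,0],[0,-0.0004,0.05],1],
    [[0,0,0],[0,-0.0004,0.05],1]
  ]
}}

```text
t: 9.78
ee_pos: [599.2, -159.4, 49.0]
tool_rot: [0.08, 0.997, 0.0, -0.001]
ft_force: [-0.7, -0.6, -5.1]
finger_gap: 29.6
finger_force: 30.0
```

>>> {"api": "apply_moves", "payload": {
  "plan": [
    [[0,0,0],[0,0,0.003],1],
    [[0,0,0],[0,0,0.006],1],
    [[0,0,0],[0,0,0.009],1],
    [[0,0,0],[0,0,0.012],1],
    [[0,0,0],[0,0,0.013],1]
  ]
}}

```text
t: 10.2
ee_pos: [600.6, -160.0, 38.0]
tool_rot: [0.08, 0.997, -0.0, 0.0]
ft_force: [-3.1, 1.0, 11.0]
finger_gap: 30.0
finger_force: 30.0
```

>>> {"api": "apply_moves", "payload": {
  "plan": [
    [[0,0,0],[0,0,0],1],
    [[0,0,0],[0,0,0],1],
    [[0,0,0],[0,0,0],1],
    [[0,0,0],[0,0,0],1],
    [[0,0,0],[0,0,0],1]
  ]
}}

```text
t: 10.62
ee_pos: [600.6, -160.0, 38.1]
tool_rot: [0.08, 0.997, -0.0, 0.001]
ft_force: [-1.8, 1.9, 6.6]
finger_gap: 30.1
finger_force: 30.0
```

>>> {"api": "apply_moves", "payload": {
  "plan": [
    [[0,0,0],[0,0,0],-1],
    [[0,0,0],[0,0,0],-1],
    [[0,0,0],[0,0,0],-1],
    [[0,0,0],[0,0,0],-1],
    [[0,0,0],[0,0,0],-1]
  ]
}}

```text
t: 11.03
ee_pos: [600.1, -159.9, 37.0]
tool_rot: [0.08, 0.997, 0.0, -0.0]
ft_force: [0.9, 0.5, -1.0]
finger_gap: 59.5
finger_force: 0.0
```

>>> {"api": "apply_moves", "payload": {
  "plan": [
    [[0,0,0],[0,0,0],-1],
    [[0,0,0],[0,0,-0.03],-1],
    [[0,0,0],[0,0,-0.07],-1],
    [[0,0,0],[0,0,-0.11],-1],
    [[0,0,0],[0,0,-0.13],-1]
  ]
}}

```text
t: 11.45
ee_pos: [602.1, -160.6, 171.7]
tool_rot: [0.08, 0.997, -0.001, 0.003]
ft_force: [0.3, -0.6, -0.3]
finger_gap: 87.2
finger_force: 0.0
```

```bash
sed -i "s/f.min(2)>75/f.min(2)>130/" fit.py
python3 - <<'E'
from fit import *
plan((470,240,190,171))
c=shot('wrist','w5.png'); fitobj(c,'long_block',[603,-159.2,-9],z0=18)
E
```

```text
at [ 602.1 -160.6  171.7  170.8]
 turn -0.001  shift 0.0647 0.1248 -0.0061
 turn -0.001  shift 0.0646 0.1249 -0.0061
 turn -0.001  shift 0.0645 0.1249 -0.0061
 -- at [470. 240. 190. 171.]
long_block [ 603.  -159.9   -9.1] iou 0.982
```

>>> {"api": "apply_moves", "payload": {
  "plan": [
    [[0,0,0],[0.065,0.125,-0.006],-1],
    [[0,0,0],[0.065,0.125,-0.006],-1],
    [[0,0,0],[0.065,0.125,-0.006],-1],
    [[0,0,0],[0.065,0.125,-0.006],-1],
    [[0,0,0],[0.065,0.125,-0.006],-1]
  ]
}}

```text
t: 11.92
ee_pos: [553.6, -22.5, 172.9]
tool_rot: [0.078, 0.997, 0.001, -0.001]
ft_force: [0.2, 0.6, 0.0]
finger_gap: 87.9
finger_force: 0.0
```

>>> {"api": "apply_moves", "payload": {
  "plan": [
    [[0,0,0],[0.065,0.125,-0.006],-1],
    [[0,0,0],[0.065,0.125,-0.006],-1],
    [[0,0,0],[0.065,0.125,-0.006],-1],
    [[0,0,0],[0.065,0.125,-0.006],-1],
    [[0,0,0],[0.065,0.125,-0.006],-1]
  ]
}}

```text
t: 12.33
ee_pos: [510.7, 109.9, 179.1]
tool_rot: [0.078, 0.997, 0.0, -0.0]
ft_force: [-1.0, -1.5, -0.1]
finger_gap: 87.3
finger_force: 0.0
```

>>> {"api": "apply_moves", "payload": {
  "plan": [
    [[0,0,0],[0.065,0.125,-0.006],-1],
    [[0,0,0],[0.065,0.125,-0.006],-1],
    [[0,0,0],[0.065,0.125,-0.006],-1],
    [[0,0,0],[0.065,0.125,-0.006],-1],
    [[0,0,0],[0.065,0.125,-0.006],-1]
  ]
}}

```text
t: 12.75
ee_pos: [467.8, 243.2, 185.2]
tool_rot: [0.079, 0.997, 0.0, 0.0]
ft_force: [-0.1, -0.7, 0.3]
finger_gap: 87.9
finger_force: 0.0
```

>>> {"api": "apply_moves", "payload": {
  "plan": [
    [[0,0,0],[0,0,0],-1],
    [[0,0,0],[0,0,0],-1],
    [[0,0,0],[0,0,0],-1],
    [[0,0,0],[0,0,0],-1],
    [[0,0,0],[0,0,0],-1]
  ]
}}

```text
t: 13.17
ee_pos: [467.8, 240.3, 185.1]
tool_rot: [0.081, 0.997, -0.0, -0.0]
ft_force: [0.2, 0.9, 0.1]
finger_gap: 87.9
finger_force: 0.0
```

Run:
```python
from fit import *
c=shot('wrist','w6.png'); X=fitobj(c,'square_flange',[475,241,25]); fitobj(c,'round_flange',[494.7,405.7,0])
h=X[2]%90+180
plan((X[0],X[1],90,h),(X[0],X[1],20,h))
```

```text
square_flange [474.6 242.7  24. ] iou 0.965
round_flange [494.7 405.7   7.6] iou 0.981
at [467.7 240.5 185.1 170.8]
 turn -0.370  shift -0.0064 0.0033 0.0951
 -- at [474.6 242.7  90.  204. ]
 turn -0.000  shift -0.0000 0.0000 0.0700
 -- at [474.6 242.7  20.  204. ]
```

>>> {"api": "apply_moves", "payload": {
  "plan": [
    [[0,0,-0.37],[-0.0064,0.0033,0.095],-1],
    [[0,0,-0.37],[-0.0064,0.0033,0.095],-1],
    [[0,0,-0.37],[-0.0064,0.0033,0.095],-1],
    [[0,0,-0.37],[-0.0064,0.0033,0.095],-1],
    [[0,0,-0.37],[-0.0064,0.0033,0.095],-1]
  ]
}}

```text
t: 13.63
ee_pos: [473.3, 242.9, 88.6]
tool_rot: [-0.212, 0.977, -0.0, -0.002]
ft_force: [0.4, -0.6, 0.5]
finger_gap: 88.0
finger_force: 0.0
```

>>> {"api": "apply_moves", "payload": {
  "plan": [
    [[0,0,0],[0,0,0],-1],
    [[0,0,0],[0,0,0.02],-1],
    [[0,0,0],[0,0,0.045],-1],
    [[0,0,0],[0,0,0.063],-1],
    [[0,0,0],[0,0,0.07],-1]
  ]
}}

```text
t: 14.05
ee_pos: [473.1, 243.0, 18.4]
tool_rot: [-0.208, 0.978, -0.0, -0.001]
ft_force: [-1.3, 0.1, -0.1]
finger_gap: 87.9
finger_force: 0.0
```

>>> {"api": "apply_moves", "payload": {
  "plan": [
    [[0,0,0],[0,0,0],-1],
    [[0,0,0],[0,0,0],-1],
    [[0,0,0],[0,0,0],-1],
    [[0,0,0],[0,0,0],1],
    [[0,0,0],[0,0,0],1]
  ]
}}

```text
t: 14.47
ee_pos: [475.0, 244.0, 21.2]
tool_rot: [-0.209, 0.978, 0.0, 0.001]
ft_force: [0.1, -0.7, 0.4]
finger_gap: 77.6
finger_force: 0.0
```

>>> {"api": "apply_moves", "payload": {
  "plan": [
    [[0,0,0],[0,0,0],1],
    [[0,0,0],[0,0,0],1],
    [[0,0,0],[0,0,0],1],
    [[0,0,0],[0,0,0],1],
    [[0,0,0],[0,0,0],1]
  ]
}}

```text
t: 14.88
ee_pos: [474.2, 243.7, 20.2]
tool_rot: [-0.209, 0.978, 0.0, 0.0]
ft_force: [0.2, 0.3, -0.1]
finger_gap: 44.9
finger_force: 0.0
```

>>> {"api": "apply_moves", "payload": {
  "plan": [
    [[0,0,0],[0,0,0],1],
    [[0,0,0],[0,0,0],1],
    [[0,0,0],[0,0,0],1],
    [[0,0,0],[0,0,0],1],
    [[0,0,0],[0,0,0],1]
  ]
}}

```text
t: 15.3
ee_pos: [474.2, 243.5, 20.2]
tool_rot: [-0.209, 0.978, -0.0, 0.0]
ft_force: [0.8, -1.7, -0.2]
finger_gap: 33.0
finger_force: 30.0
```

Run:
```python
from fit import *
n=fw(44,0); print(n,r.state()['finger_force'])
h=np.degrees(2*np.arctan2(r.state()['tool_rot'][1],r.state()['tool_rot'][0])); print(h)
p=r.state()['ee_pos']
plan((p[0],p[1],120,204),(*n,120,170.9))
```

```text
[620.0462075  -52.55895496] 29.99998390674591
204.14003972846385
at [ 474.2  243.5   20.2 -155.9]
 turn 0.002  shift -0.0000 0.0000 -0.0998
 -- at [474.2 243.5 120.  204. ]
 turn 0.184  shift -0.0064 -0.1649 -0.0000
 turn 0.184  shift -0.0531 -0.1562 -0.0000
 -- at [620.  -52.6 120.  170.9]
```

>>> {"api": "apply_moves", "payload": {
  "plan": [
    [[0,0,0],[0,0,-0.03],1],
    [[0,0,0],[0,0,-0.07],1],
    [[0,0,0],[0,0,-0.11],1],
    [[0,0,0],[0,0,-0.14],1],
    [[0,0,0],[0,0,-0.15],1]
  ]
}}

```text
t: 15.72
ee_pos: [476.3, 244.7, 174.3]
tool_rot: [-0.209, 0.978, 0.001, 0.003]
ft_force: [0.6, 0.1, -4.0]
finger_gap: 33.5
finger_force: 30.0
```

>>> {"api": "apply_moves", "payload": {
  "plan": [
    [[0,0,0.06],[-0.002,-0.04,0],1],
    [[0,0,0.12],[-0.004,-0.08,0],1],
    [[0,0,0.184],[-0.0064,-0.12,0],1],
    [[0,0,0.184],[-0.0064,-0.155,0],1],
    [[0,0,0.184],[-0.0064,-0.165,0],1]
  ]
}}

```text
t: 16.13
ee_pos: [548.9, 91.4, 168.5]
tool_rot: [-0.065, 0.998, -0.001, -0.0]
ft_force: [0.7, -0.3, -3.6]
finger_gap: 33.7
finger_force: 30.0
```

>>> {"api": "apply_moves", "payload": {
  "plan": [
    [[0,0,0.06],[-0.013,-0.04,0],1],
    [[0,0,0.12],[-0.026,-0.08,0],1],
    [[0,0,0.184],[-0.04,-0.12,0],1],
    [[0,0,0.184],[-0.053,-0.15,0],1],
    [[0,0,0.184],[-0.053,-0.156,0],1]
  ]
}}

```text
t: 16.55
ee_pos: [623.4, -56.9, 168.4]
tool_rot: [0.08, 0.997, -0.001, 0.001]
ft_force: [0.8, 0.6, -2.5]
finger_gap: 33.9
finger_force: 30.0
```

>>> {"api": "apply_moves", "payload": {
  "plan": [
    [[0,0,0],[0,0,0],1],
    [[0,0,0],[0,0,0.02],1],
    [[0,0,0],[0,0,0.05],1],
    [[0,0,0],[0,0,0.07],1],
    [[0,0,0],[0,0,0.075],1]
  ]
}}

```text
t: 16.97
ee_pos: [615.7, -49.2, 90.5]
tool_rot: [0.078, 0.997, 0.001, -0.005]
ft_force: [-0.3, 0.7, -4.5]
finger_gap: 33.5
finger_force: 30.0
```

>>> {"api": "apply_moves", "payload": {
  "plan": [
    [[0,0,0],[0,0,0],1],
    [[0,0,0],[0,0,0],1],
    [[0,0,0],[0,0,0],1],
    [[0,0,0],[0,0,0],1],
    [[0,0,0],[0,0,0],1]
  ]
}}

```text
t: 17.38
ee_pos: [621.5, -51.9, 96.6]
tool_rot: [0.078, 0.997, -0.0, 0.001]
ft_force: [-0.5, 0.3, -3.8]
finger_gap: 33.2
finger_force: 30.0
```

Run:
```python
from fit import *
n=fw(44,0)
c=shot('wrist','w7.png')
plan((*n,52,170.9))
```

```text
at [621.3 -52.   96.3 171. ]
 turn 0.001  shift 0.0011 -0.0008 0.0443
 -- at [620.  -52.6  52.  170.9]
```

View pics/w7.png

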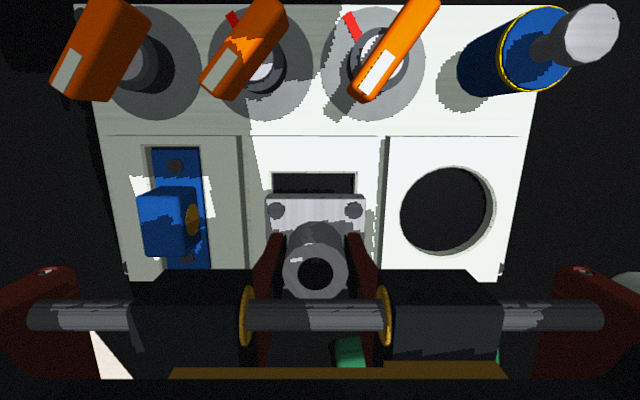

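>>> {"api": "apply_moves", "payload": {
  "plan": [
    [[0,0,0],[0.001,-0.0008,0.015],1],
    [[0,0,0],[0.001,-0.0008,0.03],1],
    [[0,0,0],[0.001,-0.0008,0.04],1],
    [[0,0,0],[0.001,-0.0008,0.044],1],
    [[0,0,0],[0.001,-0.0008,0.044],1]
  ]
}}

```text
t: 17.85
ee_pos: [618.7, -52.5, 50.3]
tool_rot: [0.078, 0.997, 0.0, -0.001]
ft_force: [0.7, 0.6, -2.9]
finger_gap: 33.5
finger_force: 30.0
```

>>> {"api": "apply_moves", "payload": {
  "plan": [
    [[0,0,0],[0,0,0.003],1],
    [[0,0,0],[0,0,0.006],1],
    [[0,0,0],[0,0,0.009],1],
    [[0,0,0],[0,0,0.012],1],
    [[0,0,0],[0,0,0.014],1]
  ]
}}

```text
t: 18.27
ee_pos: [619.7, -52.6, 38.1]
tool_rot: [0.078, 0.997, 0.0, 0.0]
ft_force: [-6.8, 1.2, 23.9]
finger_gap: 33.5
finger_force: 30.0
```

>>> {"api": "apply_moves", "payload": {
  "plan": [
    [[0,0,0],[0,0,0],1],
    [[0,0,0],[0,0,0],1],
    [[0,0,0],[0,0,0],1],
    [[0,0,0],[0,0,0],-1],
    [[0,0,0],[0,0,0],-1]
  ]
}}

```text
t: 18.68
ee_pos: [620.2, -52.7, 37.6]
tool_rot: [0.078, 0.997, -0.0, 0.001]
ft_force: [0.4, -0.1, -0.2]
finger_gap: 43.4
finger_force: 0.0
```

>>> {"api": "apply_moves", "payload": {
  "plan": [
    [[0,0,0],[0,0,0],-1],
    [[0,0,0],[0,0,0],-1],
    [[0,0,0],[0,0,0],-1],
    [[0,0,0],[0,0,0],-1],
    [[0,0,0],[0,0,0],-1]
  ]
}}

```text
t: 19.1
ee_pos: [619.5, -52.6, 37.1]
tool_rot: [0.078, 0.997, 0.0, -0.0]
ft_force: [0.5, 0.1, -0.5]
finger_gap: 76.7
finger_force: 0.0
```

>>> {"api": "apply_moves", "payload": {
  "plan": [
    [[0,0,0],[0,0,-0.02],-1],
    [[0,0,0],[0,0,-0.06],-1],
    [[0,0,0],[0,0,-0.1],-1],
    [[0,0,0],[0,0,-0.13],-1],
    [[0,0,0],[0,0,-0.14],-1]
  ]
}}

```text
t: 19.52
ee_pos: [622.4, -53.1, 182.6]
tool_rot: [0.078, 0.997, -0.0, 0.004]
ft_force: [0.9, -0.1, 0.9]
finger_gap: 87.7
finger_force: 0.0
```

Run:
```python
from fit import *
c=shot('wrist','w8.png')
fitobj(c,'square_flange',[620,-52.6,-9.1],z0=18)
plan((480,350,180,171))
```

```text
square_flange [595.8 -49.3  -7.4] iou 0.307
at [622.5 -53.1 182.4 171. ]
 turn 0.000  shift 0.0679 0.1253 0.0008
 turn 0.000  shift 0.0679 0.1253 0.0008
 turn 0.000  shift 0.0679 0.1253 0.0008
 -- at [480. 350. 180. 171.]
```

>>> {"api": "apply_moves", "payload": {
  "plan": [
    [[0,0,0],[0.068,0.125,0],-1],
    [[0,0,0],[0.068,0.125,0],-1],
    [[0,0,0],[0.068,0.125,0],-1],
    [[0,0,0],[0.068,0.125,0],-1],
    [[0,0,0],[0.068,0.125,0],-1]
  ]
}}

```text
t: 19.98
ee_pos: [568.6, 85.0, 175.3]
tool_rot: [0.077, 0.997, 0.001, -0.002]
ft_force: [1.0, 0.1, 1.2]
finger_gap: 87.7
finger_force: 0.0
```

>>> {"api": "apply_moves", "payload": {
  "plan": [
    [[0,0,0],[0.068,0.125,0],-1],
    [[0,0,0],[0.068,0.125,0],-1],
    [[0,0,0],[0.068,0.125,0],-1],
    [[0,0,0],[0.068,0.125,0],-1],
    [[0,0,0],[0.068,0.125,0],-1]
  ]
}}

```text
t: 20.4
ee_pos: [522.3, 218.0, 175.8]
tool_rot: [0.077, 0.997, 0.0, -0.001]
ft_force: [-0.3, -0.7, -0.1]
finger_gap: 88.0
finger_force: 0.0
```

>>> {"api": "apply_moves", "payload": {
  "plan": [
    [[0,0,0],[0.068,0.125,0],-1],
    [[0,0,0],[0.068,0.125,0],-1],
    [[0,0,0],[0.068,0.125,0],-1],
    [[0,0,0],[0.068,0.125,0],-1],
    [[0,0,0],[0.068,0.125,0],-1]
  ]
}}

```text
t: 20.82
ee_pos: [475.9, 351.6, 176.1]
tool_rot: [0.077, 0.997, 0.0, -0.0]
ft_force: [0.3, -1.1, -0.1]
finger_gap: 87.7
finger_force: 0.0
```

>>> {"api": "apply_moves", "payload": {
  "plan": [
    [[0,0,0],[0,0,0],-1],
    [[0,0,0],[0,0,0],-1],
    [[0,0,0],[0,0,0],-1],
    [[0,0,0],[0,0,0],-1],
    [[0,0,0],[0,0,0],-1]
  ]
}}

```text
t: 21.23
ee_pos: [477.1, 348.5, 177.2]
tool_rot: [0.079, 0.997, -0.0, -0.0]
ft_force: [0.3, 0.5, -0.0]
finger_gap: 87.6
finger_force: 0.0
```

Run:
```python
from fit import *
c=shot('wrist','w9.png'); X=fitobj(c,'round_flange',[494.7,405.7,0])
print([(round(x['p'],2),back(c,[(x['bbox'][0]+x['bbox'][2])/2,(x['bbox'][1]+x['bbox'][3])/2],14).round(0)) for x in r.find_in(c,'round_flange')])
plan((X[0],X[1],90,171),(X[0],X[1],20,171))
t=shot('top','t2.png')
```

```text
round_flange [4.947e+02 4.057e+02 1.000e-01] iou 0.982
[(0.84, array([[490., 510.,  14.]])), (0.71, array([[391., 409.,  14.]])), (0.37, array([[519., -25.,  14.]]))]
at [476.9 348.9 177.3 171. ]
 turn -0.001  shift -0.0087 0.0588 0.0873
 -- at [494.7 405.7  90.  171. ]
 turn -0.000  shift 0.0000 0.0000 0.0700
 -- at [494.7 405.7  20.  171. ]
```

View pics/t2.png

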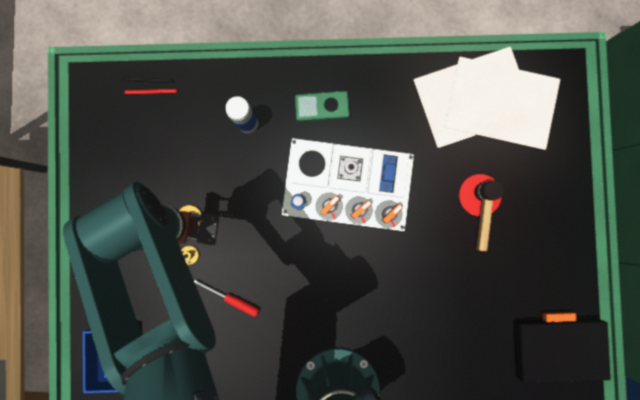

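>>> {"api": "apply_moves", "payload": {
  "plan": [
    [[0,0,0],[-0.0087,0.0588,0.03],-1],
    [[0,0,0],[-0.0087,0.0588,0.06],-1],
    [[0,0,0],[-0.0087,0.0588,0.087],-1],
    [[0,0,0],[-0.0087,0.0588,0.087],-1],
    [[0,0,0],[-0.0087,0.0588,0.087],-1]
  ]
}}

```text
t: 21.8
ee_pos: [492.7, 405.3, 88.7]
tool_rot: [0.078, 0.997, -0.002, -0.002]
ft_force: [-0.8, -0.1, -0.3]
finger_gap: 87.9
finger_force: 0.0
```

>>> {"api": "apply_moves", "payload": {
  "plan": [
    [[0,0,0],[0,0,0],-1],
    [[0,0,0],[0,0,0.02],-1],
    [[0,0,0],[0,0,0.045],-1],
    [[0,0,0],[0,0,0.063],-1],
    [[0,0,0],[0,0,0.07],-1]
  ]
}}

```text
t: 22.22
ee_pos: [494.4, 405.8, 20.6]
tool_rot: [0.079, 0.997, 0.0, 0.0]
ft_force: [-0.3, -0.9, 0.1]
finger_gap: 87.6
finger_force: 0.0
```

>>> {"api": "apply_moves", "payload": {
  "plan": [
    [[0,0,0],[0,0,0],-1],
    [[0,0,0],[0,0,0],-1],
    [[0,0,0],[0,0,0],-1],
    [[0,0,0],[0,0,0],1],
    [[0,0,0],[0,0,0],1]
  ]
}}

```text
t: 22.63
ee_pos: [495.1, 406.9, 21.6]
tool_rot: [0.078, 0.997, 0.001, 0.001]
ft_force: [0.2, 0.4, -0.2]
finger_gap: 77.4
finger_force: 0.0
```

>>> {"api": "apply_moves", "payload": {
  "plan": [
    [[0,0,0],[0,0,0],1],
    [[0,0,0],[0,0,0],1],
    [[0,0,0],[0,0,0],1],
    [[0,0,0],[0,0,0],1],
    [[0,0,0],[0,0,0],1]
  ]
}}

```text
t: 23.05
ee_pos: [494.2, 406.4, 20.1]
tool_rot: [0.078, 0.997, -0.0, -0.0]
ft_force: [-0.1, -0.3, -0.4]
finger_gap: 44.6
finger_force: 0.0
```

>>> {"api": "apply_moves", "payload": {
  "plan": [
    [[0,0,0],[0,0,0],1],
    [[0,0,0],[0,0,0],1],
    [[0,0,0],[0,0,0],1],
    [[0,0,0],[0,0,0],1],
    [[0,0,0],[0,0,0],1]
  ]
}}

```text
t: 23.47
ee_pos: [494.2, 406.2, 20.1]
tool_rot: [0.078, 0.997, -0.0, -0.0]
ft_force: [-0.2, -1.2, 0.8]
finger_gap: 33.6
finger_force: 30.0
```

Run:
```python
from fit import *
n=fw(44,108); print(n,r.state()['finger_force'],r.state()['finger_gap'])
p=r.state()['ee_pos']; print(rel(None,np.array([494.7,405.7,0])))
plan((p[0],p[1],170,171),(*n,170,171))
```

```text
[637.12727876  54.08173617] 29.999794363975525 33.5868912589582
[-0.61227775 -0.38197579 20.12326323]
at [494.2 406.2  20.1 171. ]
 turn 0.000  shift 0.0000 0.0000 -0.1499
 -- at [494.2 406.2 170.  171. ]
 turn -0.000  shift -0.0981 -0.1627 -0.0000
 turn -0.000  shift -0.0981 -0.1627 -0.0000
 -- at [637.1  54.1 170.  171. ]
```

>>> {"api": "apply_moves", "payload": {
  "plan": [
    [[0,0,0],[0,0,-0.03],1],
    [[0,0,0],[0,0,-0.07],1],
    [[0,0,0],[0,0,-0.11],1],
    [[0,0,0],[0,0,-0.14],1],
    [[0,0,0],[0,0,-0.15],1]
  ]
}}

```text
t: 23.88
ee_pos: [496.6, 408.2, 175.2]
tool_rot: [0.078, 0.997, 0.003, 0.003]
ft_force: [0.3, 0.2, -2.9]
finger_gap: 33.5
finger_force: 30.0
```

>>> {"api": "apply_moves", "payload": {
  "plan": [
    [[0,0,0],[-0.02,-0.035,0],1],
    [[0,0,0],[-0.04,-0.07,0],1],
    [[0,0,0],[-0.06,-0.105,0],1],
    [[0,0,0],[-0.08,-0.14,0],1],
    [[0,0,0],[-0.098,-0.163,0],1]
  ]
}}

```text
t: 24.3
ee_pos: [564.6, 226.7, 168.2]
tool_rot: [0.079, 0.997, -0.001, -0.002]
ft_force: [0.1, 0.9, -2.4]
finger_gap: 33.8
finger_force: 30.0
```

>>> {"api": "apply_moves", "payload": {
  "plan": [
    [[0,0,0],[-0.02,-0.035,0],1],
    [[0,0,0],[-0.04,-0.07,0],1],
    [[0,0,0],[-0.06,-0.105,0],1],
    [[0,0,0],[-0.09,-0.145,0],1],
    [[0,0,0],[-0.098,-0.163,0],1]
  ]
}}

```text
t: 24.72
ee_pos: [638.0, 50.3, 168.3]
tool_rot: [0.079, 0.997, -0.0, -0.0]
ft_force: [1.2, 0.0, -3.6]
finger_gap: 33.7
finger_force: 30.0
```

>>> {"api": "apply_moves", "payload": {
  "plan": [
    [[0,0,0],[0,0,0],1],
    [[0,0,0],[0,0,0.02],1],
    [[0,0,0],[0,0,0.05],1],
    [[0,0,0],[0,0,0.07],1],
    [[0,0,0],[0,0,0.08],1]
  ]
}}

```text
t: 25.13
ee_pos: [633.4, 54.2, 85.6]
tool_rot: [0.078, 0.997, 0.0, -0.004]
ft_force: [-0.5, 0.3, -2.9]
finger_gap: 33.4
finger_force: 30.0
```

>>> {"api": "apply_moves", "payload": {
  "plan": [
    [[0,0,0],[0,0,0],1],
    [[0,0,0],[0,0,0],1],
    [[0,0,0],[0,0,0],1],
    [[0,0,0],[0,0,0],1],
    [[0,0,0],[0,0,0],1]
  ]
}}

```text
t: 25.55
ee_pos: [638.1, 53.9, 91.6]
tool_rot: [0.078, 0.997, 0.0, 0.001]
ft_force: [-0.7, -0.1, -3.1]
finger_gap: 33.9
finger_force: 30.0
```

Run:
```python
from fit import *
n=fw(44,108)
plan((n[0]-.6,n[1],52,171))
```

```text
at [638.1  53.9  91.6 171. ]
 turn 0.000  shift 0.0016 -0.0001 0.0396
 -- at [636.5  54.1  52.  171. ]
```

>>> {"api": "apply_moves", "payload": {
  "plan": [
    [[0,0,0],[0.001,0,0.012],1],
    [[0,0,0],[0.001,0,0.025],1],
    [[0,0,0],[0.001,0,0.035],1],
    [[0,0,0],[0.001,0,0.039],1],
    [[0,0,0],[0.001,0,0.039],1]
  ]
}}

```text
t: 25.97
ee_pos: [634.8, 54.0, 49.6]
tool_rot: [0.078, 0.997, -0.0, -0.001]
ft_force: [0.7, -0.0, -3.6]
finger_gap: 33.4
finger_force: 30.0
```

>>> {"api": "apply_moves", "payload": {
  "plan": [
    [[0,0,0],[0,0,0.003],1],
    [[0,0,0],[0,0,0.006],1],
    [[0,0,0],[0,0,0.009],1],
    [[0,0,0],[0,0,0.012],1],
    [[0,0,0],[0,0,0.014],1]
  ]
}}

```text
t: 26.38
ee_pos: [636.2, 54.0, 37.9]
tool_rot: [0.078, 0.997, 0.0, 0.0]
ft_force: [-7.3, 0.1, 22.0]
finger_gap: 33.4
finger_force: 30.0
```

>>> {"api": "apply_moves", "payload": {
  "plan": [
    [[0,0,0],[0,0,0],1],
    [[0,0,0],[0,0,0],1],
    [[0,0,0],[0,0,0],1],
    [[0,0,0],[0,0,0],-1],
    [[0,0,0],[0,0,0],-1]
  ]
}}

```text
t: 26.8
ee_pos: [636.6, 53.9, 37.4]
tool_rot: [0.078, 0.997, 0.0, 0.001]
ft_force: [-0.6, -0.3, -0.2]
finger_gap: 43.5
finger_force: 0.0
```

>>> {"api": "apply_moves", "payload": {
  "plan": [
    [[0,0,0],[0,0,0],-1],
    [[0,0,0],[0,0,0],-1],
    [[0,0,0],[0,0,0],-1],
    [[0,0,0],[0,0,0],-1],
    [[0,0,0],[0,0,0],-1]
  ]
}}

```text
t: 27.22
ee_pos: [636.0, 54.0, 37.1]
tool_rot: [0.078, 0.997, 0.0, -0.0]
ft_force: [0.1, -0.4, -0.4]
finger_gap: 76.7
finger_force: 0.0
```

>>> {"api": "apply_moves", "payload": {
  "plan": [
    [[0,0,0],[0,0,-0.02],-1],
    [[0,0,0],[0,0,-0.06],-1],
    [[0,0,0],[0,0,-0.1],-1],
    [[0,0,0],[0,0,-0.13],-1],
    [[0,0,0],[0,0,-0.14],-1]
  ]
}}

```text
t: 27.63
ee_pos: [639.0, 53.9, 182.7]
tool_rot: [0.078, 0.997, 0.0, 0.004]
ft_force: [1.5, -0.0, 0.2]
finger_gap: 87.7
finger_force: 0.0
```

Run:
```python
from fit import *
c=shot('wrist','w10.png')
fitobj(c,'round_flange',[637,54.1,0],z0=18); print(fw(44,108))
k=fw(-68,-40)
plan((k[0]+30,k[1],180,171))
```

```text
round_flange [636.8  54.1   7.2] iou 0.972
[637.12727876  54.08173617]
at [639.1  53.9 182.6 171. ]
 turn 0.000  shift 0.0847 -0.1432 0.0026
 -- at [533.1 -74.3 180.  171. ]
```

>>> {"api": "apply_moves", "payload": {
  "plan": [
    [[0,0,0],[0.085,-0.143,0.002],-1],
    [[0,0,0],[0.085,-0.143,0.002],-1],
    [[0,0,0],[0.085,-0.143,0.002],-1],
    [[0,0,0],[0.085,-0.143,0.002],-1],
    [[0,0,0],[0.085,-0.143,0.002],0]
  ]
}}

```text
t: 28.1
ee_pos: [523.3, -77.6, 173.0]
tool_rot: [0.08, 0.997, -0.001, -0.004]
ft_force: [-0.3, 1.1, -0.5]
finger_gap: 83.6
finger_force: 0.0
```

>>> {"api": "apply_moves", "payload": {
  "plan": [
    [[0,0,0],[0,0,0],0],
    [[0,0,0],[0,0,0],0],
    [[0,0,0],[0,0,0],0],
    [[0,0,0],[0,0,0],0],
    [[0,0,0],[0,0,0],0]
  ]
}}

```text
t: 28.52
ee_pos: [530.4, -73.1, 174.9]
tool_rot: [0.078, 0.997, 0.0, -0.0]
ft_force: [0.3, -0.1, 0.0]
finger_gap: 51.0
finger_force: 0.0
```

```bash
cat >> fit.py <<'E'
def knob(c,i,h0=None,S=3):
    f=c['frame'].astype(int); m=((f[...,2]-f[...,0]>60)&(f[...,2]-f[...,1]>25)&(f[...,1]-f[...,0]>15))|(f.min(2)>140)
    k=fw(-68,(-125,-40,45)[i]); P=box(62,16,46,80); cyl_=cyl(40,12,46)
    m=m.astype(np.uint8)
    best=[]
    for h in np.arange(0,180,1.):
        a=np.radians(h); W=np.c_[k[0]+np.cos(a)*P[:,0]-np.sin(a)*P[:,1],k[1]+np.sin(a)*P[:,0]+np.cos(a)*P[:,1],P[:,2]]
        q=np.zeros_like(m); cv2.fillConvexPoly(q,cv2.convexHull(proj(c,W).round().astype(np.int32)),1)
        o=m&((f[...,2]-f[...,0]>60)).astype(np.uint8)
        n=cv2.dilate(q,np.ones((21,21),np.uint8))
        best.append((((q&o).sum())/((q|(o&n)).sum()),h))
    print('knob',i,k.round(1),sorted(best)[-3:]); return max(best)[1]
E
python3 - <<'E'
from fit import *
c=shot('wrist','w11.png')
H=[knob(c,i) for i in range(3)]
k=fw(-68,-125); print(k)
plan((*k,120,H[0]),(*k,50,H[0]))
E
```

```text
knob 0 [ 489.7 -158.3] [(np.float64(0.7334064728469556), np.float64(132.0)), (np.float64(0.7394911504424779), np.float64(133.0)), (np.float64(0.744920993227991), np.float64(131.0))]
knob 1 [503.1 -74.3] [(np.float64(0.7374592833876221), np.float64(128.0)), (np.float64(0.7410071942446043), np.float64(131.0)), (np.float64(0.7445830597504924), np.float64(130.0))]
knob 2 [516.6   9.6] [(np.float64(0.7437352245862884), np.float64(137.0)), (np.float64(0.7462049335863378), np.float64(135.0)), (np.float64(0.7501192179303767), np.float64(134.0))]
[ 489.68610273 -158.27197727]
at [530.3 -73.2 174.9 171.1]
 turn 0.223  shift 0.0135 -0.0452 0.0275
 turn 0.223  shift -0.0028 -0.0470 0.0275
 -- at [ 489.7 -158.3  120.   131. ]
 turn -0.000  shift 0.0000 0.0000 0.0700
 -- at [ 489.7 -158.3   50.   131. ]
```

View pics/w11.png

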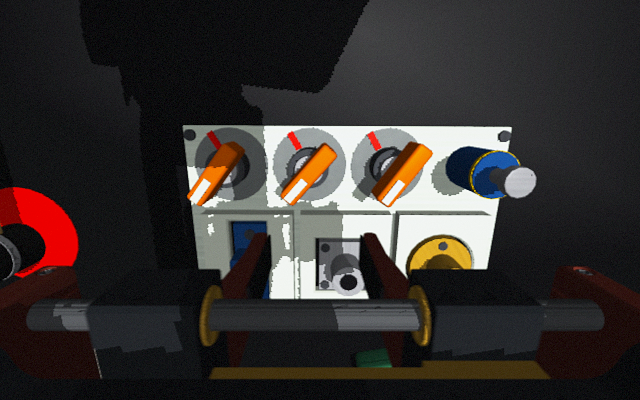

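>>> {"api": "apply_moves", "payload": {
  "plan": [
    [[0,0,0.223],[0.0135,-0.045,0.0275],0],
    [[0,0,0.223],[0.0135,-0.045,0.0275],0],
    [[0,0,0.223],[0.0135,-0.045,0.0275],0],
    [[0,0,0.223],[0.0135,-0.045,0.0275],0],
    [[0,0,0.223],[0.0135,-0.045,0.0275],0]
  ]
}}

```text
t: 28.98
ee_pos: [509.8, -116.1, 147.7]
tool_rot: [0.249, 0.968, 0.0, 0.0]
ft_force: [1.2, 0.0, 0.4]
finger_gap: 43.7
finger_force: 0.0
```

>>> {"api": "apply_moves", "payload": {
  "plan": [
    [[0,0,0.223],[-0.0028,-0.047,0.0275],0],
    [[0,0,0.223],[-0.0028,-0.047,0.0275],0],
    [[0,0,0.223],[-0.0028,-0.047,0.0275],0],
    [[0,0,0.223],[-0.0028,-0.047,0.0275],0],
    [[0,0,0.223],[-0.0028,-0.047,0.0275],0]
  ]
}}

```text
t: 29.4
ee_pos: [489.6, -158.6, 120.5]
tool_rot: [0.413, 0.911, 0.0, 0.0]
ft_force: [0.2, -0.1, -0.6]
finger_gap: 44.0
finger_force: 0.0
```

>>> {"api": "apply_moves", "payload": {
  "plan": [
    [[0,0,0],[0,0,0],0],
    [[0,0,0],[0,0,0],0],
    [[0,0,0],[0,0,0],0],
    [[0,0,0],[0,0,0],0],
    [[0,0,0],[0,0,0],0]
  ]
}}

```text
t: 29.82
ee_pos: [489.1, -158.6, 120.3]
tool_rot: [0.415, 0.91, 0.0, 0.0]
ft_force: [-0.4, -1.2, 0.0]
finger_gap: 43.8
finger_force: 0.0
```

Run:
```python
from fit import *
c=shot('wrist','w12.png')
knob(c,0)
k=fw(-68,-125); plan((*k,50,131))
```

```text
knob 0 [ 489.7 -158.3] [(np.float64(0.7286192068800764), np.float64(131.0)), (np.float64(0.7349570200573066), np.float64(134.0)), (np.float64(0.7402597402597403), np.float64(132.0))]
at [ 489.1 -158.7  120.3  130.9]
 turn -0.001  shift -0.0001 0.0007 0.0703
 -- at [ 489.7 -158.3   50.   131. ]
```

View pics/w12.png

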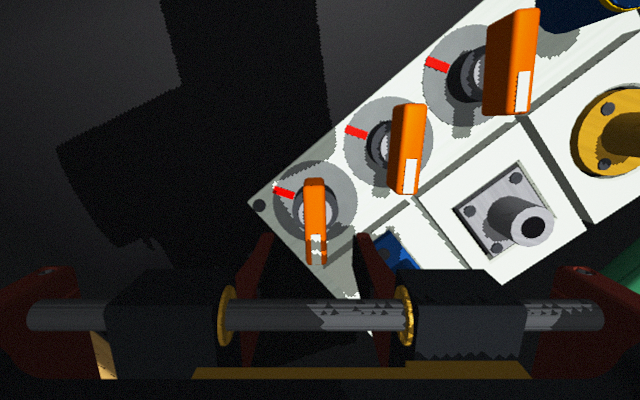

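>>> {"api": "apply_moves", "payload": {
  "plan": [
    [[0,0,0],[0,0.0005,0.02],0],
    [[0,0,0],[0,0.0005,0.04],0],
    [[0,0,0],[0,0.0005,0.06],0],
    [[0,0,0],[0,0.0005,0.07],0],
    [[0,0,0],[0,0.0005,0.07],0]
  ]
}}

```text
t: 30.28
ee_pos: [487.8, -157.7, 48.3]
tool_rot: [0.416, 0.91, 0.0, -0.002]
ft_force: [0.6, 0.4, -0.1]
finger_gap: 44.3
finger_force: 0.0
```

>>> {"api": "apply_moves", "payload": {
  "plan": [
    [[0,0,0],[0,0,0],0],
    [[0,0,0],[0,0,0],0],
    [[0,0,0],[0,0,0],1],
    [[0,0,0],[0,0,0],1],
    [[0,0,0],[0,0,0],1]
  ]
}}

```text
t: 30.7
ee_pos: [489.9, -158.7, 50.9]
tool_rot: [0.416, 0.909, 0.0, 0.001]
ft_force: [0.1, 0.6, 1.0]
finger_gap: 27.6
finger_force: 0.0
```

>>> {"api": "apply_moves", "payload": {
  "plan": [
    [[0,0,0],[0,0,0],1],
    [[0,0,0],[0,0,0],1],
    [[0,0,0],[0,0,0],1],
    [[0,0,0],[0,0,0],1],
    [[0,0,0],[0,0,0],1]
  ]
}}

```text
t: 31.12
ee_pos: [489.3, -158.7, 50.5]
tool_rot: [0.416, 0.91, -0.0, 0.0]
ft_force: [-2.1, -1.8, 6.1]
finger_gap: 15.9
finger_force: 29.9
```

>>> {"api": "apply_moves", "payload": {
  "plan": [
    [[0,0,0.06],[0,0,0],1],
    [[0,0,0.13],[0,0,0],1],
    [[0,0,0.2],[0,0,0],1],
    [[0,0,0.27],[0,0,0],1],
    [[0,0,0.33],[0,0,0],1]
  ]
}}

```text
t: 31.53
ee_pos: [489.5, -158.6, 50.5]
tool_rot: [0.637, 0.771, -0.0, 0.0]
ft_force: [-1.5, -1.3, 5.1]
finger_gap: 15.8
finger_force: 29.8
```

Run:
```python
from h import *
s=r.state(); print(np.round(s['ft_torque'],2),np.round(s['ft_force'],1)); k=fw(-68,-125); plan((*k,50,101))
```

```text
[-0.13  0.17  0.14] [-1.5 -1.3  5.1]
at [ 489.5 -158.6   50.5  100.9]
 turn -0.001  shift 0.0003 0.0003 0.0005
 -- at [ 489.7 -158.3   50.   101. ]
```

Works smoothly. Continue turning to about the stop.

>>> {"api": "apply_moves", "payload": {
  "plan": [
    [[0,0,0.07],[0,0,0],1],
    [[0,0,0.14],[0,0,0],1],
    [[0,0,0.21],[0,0,0],1],
    [[0,0,0.28],[0,0,0],1],
    [[0,0,0.35],[0,0,0],1]
  ]
}}

```text
t: 31.95
ee_pos: [489.7, -158.7, 50.5]
tool_rot: [0.822, 0.569, 0.0, 0.0]
ft_force: [-0.7, -0.5, 4.5]
finger_gap: 16.0
finger_force: 29.8
```

>>> {"api": "apply_moves", "payload": {
  "plan": [
    [[0,0,0.06],[0,0,0],1],
    [[0,0,0.12],[0,0,0],1],
    [[0,0,0.18],[0,0,0],1],
    [[0,0,0.24],[0,0,0],1],
    [[0,0,0.28],[0,0,0],1]
  ]
}}

```text
t: 32.37
ee_pos: [489.8, -158.8, 50.5]
tool_rot: [0.926, 0.376, 0.0, 0.0]
ft_force: [0.2, -0.8, 3.9]
finger_gap: 16.0
finger_force: 29.8
```

Run:
```python
from h import *
s=r.state(); print(np.round(s['ft_torque'],2),np.round(s['ft_force'],1)); plan((489.5,-158.3,50,30))
```

```text
[-0.1   0.1   0.19] [ 0.2 -0.8  3.9]
at [ 489.8 -158.8   50.5   44.2]
 turn 0.158  shift 0.0001 -0.0006 0.0005
 -- at [ 489.5 -158.3   50.    30. ]
```

>>> {"api": "apply_moves", "payload": {
  "plan": [
    [[0,0,0.03],[0,0,0],1],
    [[0,0,0.06],[0,0,0],1],
    [[0,0,0.08],[0,0,0],1],
    [[0,0,0.1],[0,0,0],1],
    [[0,0,0.1],[0,0,0],1]
  ]
}}

```text
t: 32.78
ee_pos: [489.8, -158.8, 50.5]
tool_rot: [0.953, 0.304, 0.0, 0.0]
ft_force: [-0.6, -1.2, 5.3]
finger_gap: 16.1
finger_force: 29.9
```

Run:
```python
from h import *
s=r.state(); print(np.round(s['ft_torque'],2),np.round(s['ft_force'],1)); plan((489.5,-158.3,50,30))
```

```text
[-0.18  0.11 -0.04] [-0.6 -1.2  5.3]
at [ 489.8 -158.8   50.5   35.4]
 turn 0.060  shift -0.0000 -0.0006 0.0005
 -- at [ 489.5 -158.3   50.    30. ]
```

>>> {"api": "apply_moves", "payload": {
  "plan": [
    [[0,0,0.03],[0,0,0],1],
    [[0,0,0.06],[0,0,0],1],
    [[0,0,0.09],[0,0,0],1],
    [[0,0,0.12],[0,0,0],1],
    [[0,0,0.12],[0,0,0],1]
  ]
}}

```text
t: 33.2
ee_pos: [489.8, -158.9, 50.5]
tool_rot: [0.977, 0.213, 0.0, 0.0]
ft_force: [-0.4, -1.8, 4.9]
finger_gap: 16.2
finger_force: 29.9
```

Run:
```python
from h import *
s=r.state(); print(np.round(s['ft_torque'],2),np.round(s['ft_force'],1)); plan((489.5,-158.3,50,30))
```

```text
[-0.32  0.19  0.  ] [-0.4 -1.8  4.9]
at [ 489.8 -158.9   50.5   24.6]
 turn -0.060  shift -0.0001 -0.0007 0.0005
 -- at [ 489.5 -158.3   50.    30. ]
```

>>> {"api": "apply_moves", "payload": {
  "plan": [
    [[0,0,0.03],[0,0,0],1],
    [[0,0,0.05],[0,0,0],1],
    [[0,0,0.07],[0,0,0],1],
    [[0,0,0.07],[0,0,0],1],
    [[0,0,0.07],[0,0,0],1]
  ]
}}

```text
t: 33.62
ee_pos: [489.9, -158.9, 50.5]
tool_rot: [0.987, 0.162, 0.0, 0.001]
ft_force: [-0.5, -0.9, 6.4]
finger_gap: 16.4
finger_force: 31.4
```

Run:
```python
from h import *
s=r.state(); print(np.round(s['ft_torque'],2),np.round(s['ft_force'],1)); plan((489.5,-158.3,50,30))
c=shot('wrist'); crop(c,200,100,440,300,'k0.png',3)
```

```text
[-0.13  0.05  0.97] [-0.5 -0.9  6.4]
at [ 489.9 -158.9   50.5   18.6]
 turn -0.126  shift -0.0002 -0.0007 0.0005
 -- at [ 489.5 -158.3   50.    30. ]
```

View pics/k0.png

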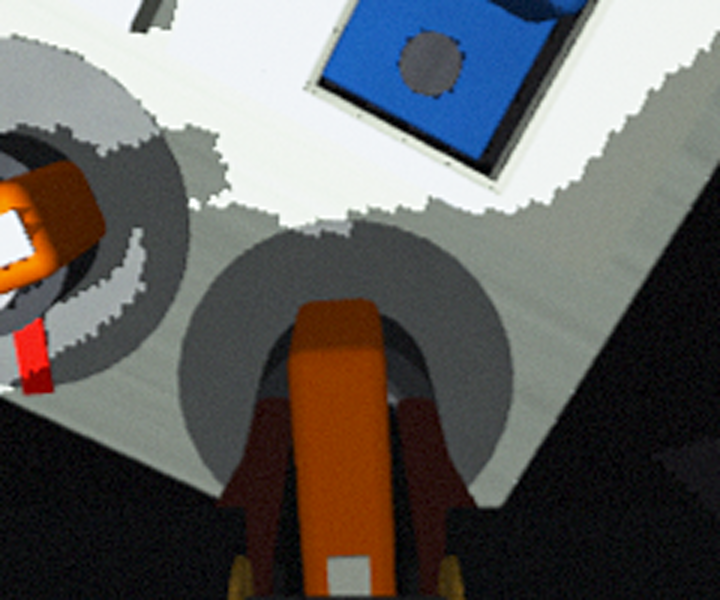

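>>> {"api": "apply_moves", "payload": {
  "plan": [
    [[0,0,0.01],[0,0,0],1],
    [[0,0,0.01],[0,0,0],1],
    [[0,0,0.01],[0,0,0],1],
    [[0,0,0.01],[0,0,0],0],
    [[0,0,0.01],[0,0,0],0]
  ]
}}

```text
t: 34.08
ee_pos: [489.1, -158.1, 49.9]
tool_rot: [0.988, 0.152, -0.0, -0.0]
ft_force: [-0.1, -0.2, -0.3]
finger_gap: 26.6
finger_force: 0.0
```

>>> {"api": "apply_moves", "payload": {
  "plan": [
    [[0,0,0],[0,0,0],0],
    [[0,0,0],[0,0,0],0],
    [[0,0,0],[0,0,0],0],
    [[0,0,0],[0,0,0],0],
    [[0,0,0],[0,0,0],0]
  ]
}}

```text
t: 34.5
ee_pos: [489.3, -158.4, 50.1]
tool_rot: [0.988, 0.152, -0.0, -0.0]
ft_force: [-0.4, 0.9, -0.5]
finger_gap: 43.9
finger_force: 0.0
```

>>> {"api": "apply_moves", "payload": {
  "plan": [
    [[0,0,0],[0,0,-0.02],0],
    [[0,0,0],[0,0,-0.04],0],
    [[0,0,0],[0,0,-0.06],0],
    [[0,0,0],[0,0,-0.07],0],
    [[0,0,0],[0,0,-0.07],0]
  ]
}}

```text
t: 34.92
ee_pos: [490.9, -159.2, 122.2]
tool_rot: [0.988, 0.152, 0.002, 0.001]
ft_force: [0.6, -0.4, 0.3]
finger_gap: 43.9
finger_force: 0.0
```

Run:
```python
from h import *
k=fw(-68,-40); plan((*k,120,130.5))
```

```text
at [ 490.9 -159.2  122.2   17.5]
 turn -0.314  shift 0.0093 -0.0193 0.0006
 turn -0.314  shift 0.0173 -0.0126 0.0006
 turn -0.314  shift 0.0212 -0.0029 0.0006
 turn -0.314  shift 0.0201 0.0075 0.0006
 -- at [503.1 -74.3 120.  130.5]
```

>>> {"api": "apply_moves", "payload": {
  "plan": [
    [[0,0,-0.314],[0.009,-0.019,0],0],
    [[0,0,-0.314],[0.009,-0.019,0],0],
    [[0,0,-0.314],[0.009,-0.019,0],0],
    [[0,0,-0.314],[0.009,-0.019,0],0],
    [[0,0,-0.314],[0.009,-0.019,0],0]
  ]
}}

```text
t: 35.33
ee_pos: [491.5, -137.2, 119.0]
tool_rot: [0.921, 0.391, -0.001, -0.001]
ft_force: [-0.2, -0.3, -0.3]
finger_gap: 43.6
finger_force: 0.0
```

>>> {"api": "apply_moves", "payload": {
  "plan": [
    [[0,0,-0.314],[0.017,-0.0125,0],0],
    [[0,0,-0.314],[0.017,-0.0125,0],0],
    [[0,0,-0.314],[0.017,-0.0125,0],0],
    [[0,0,-0.314],[0.017,-0.0125,0],0],
    [[0,0,-0.314],[0.017,-0.0125,0],0]
  ]
}}

```text
t: 35.75
ee_pos: [494.6, -116.5, 119.3]
tool_rot: [0.798, 0.602, -0.0, -0.001]
ft_force: [-0.4, 0.2, 0.5]
finger_gap: 43.6
finger_force: 0.0
```

>>> {"api": "apply_moves", "payload": {
  "plan": [
    [[0,0,-0.314],[0.021,-0.003,0],0],
    [[0,0,-0.314],[0.021,-0.003,0],0],
    [[0,0,-0.314],[0.021,-0.003,0],0],
    [[0,0,-0.314],[0.021,-0.003,0],0],
    [[0,0,-0.314],[0.021,-0.003,0],0]
  ]
}}

```text
t: 36.17
ee_pos: [497.7, -95.6, 119.6]
tool_rot: [0.628, 0.778, -0.0, -0.0]
ft_force: [-0.4, -0.2, 0.2]
finger_gap: 43.9
finger_force: 0.0
```

>>> {"api": "apply_moves", "payload": {
  "plan": [
    [[0,0,-0.314],[0.02,0.0075,0],0],
    [[0,0,-0.314],[0.02,0.0075,0],0],
    [[0,0,-0.314],[0.02,0.0075,0],0],
    [[0,0,-0.314],[0.02,0.0075,0],0],
    [[0,0,-0.314],[0.02,0.0075,0],0]
  ]
}}

```text
t: 36.58
ee_pos: [500.9, -74.5, 119.8]
tool_rot: [0.42, 0.907, -0.0, -0.0]
ft_force: [-0.7, -0.3, 0.7]
finger_gap: 43.9
finger_force: 0.0
```

>>> {"api": "apply_moves", "payload": {
  "plan": [
    [[0,0,0],[0,0,0],0],
    [[0,0,0],[0,0,0],0],
    [[0,0,0],[0,0,0],0],
    [[0,0,0],[0,0,0],0],
    [[0,0,0],[0,0,0],0]
  ]
}}

```text
t: 37.0
ee_pos: [501.1, -74.7, 120.1]
tool_rot: [0.419, 0.908, 0.0, -0.0]
ft_force: [0.2, 0.4, 0.4]
finger_gap: 44.1
finger_force: 0.0
```

Run:
```python
from fit import *
c=shot('wrist','w13.png'); knob(c,1); knob(c,2); knob(c,0)
k=fw(-68,-40); plan((*k,50,130.5))
```

```text
knob 1 [503.1 -74.3] [(np.float64(0.7424098671726755), np.float64(128.0)), (np.float64(0.7459562321598477), np.float64(131.0)), (np.float64(0.7585050311451845), np.float64(130.0))]
knob 2 [516.6   9.6] [(np.float64(0.7418106015485408), np.float64(140.0)), (np.float64(0.743070044709389), np.float64(139.0)), (np.float64(0.7452914798206278), np.float64(135.0))]
knob 0 [ 489.7 -158.3] [(np.float64(0.1042355061580054), np.float64(22.0)), (np.float64(0.1042355061580054), np.float64(26.0)), (np.float64(0.10464414957780459), np.float64(17.0))]
at [501.2 -74.7 120.2 130.4]
 turn -0.001  shift -0.0010 0.0017 0.0702
 -- at [503.1 -74.3  50.  130.5]
```

>>> {"api": "apply_moves", "payload": {
  "plan": [
    [[0,0,0],[-0.001,0.0017,0.02],0],
    [[0,0,0],[-0.001,0.0017,0.04],0],
    [[0,0,0],[-0.001,0.0017,0.06],0],
    [[0,0,0],[-0.001,0.0017,0.07],0],
    [[0,0,0],[-0.001,0.0017,0.07],0]
  ]
}}

```text
t: 37.47
ee_pos: [501.4, -73.8, 48.3]
tool_rot: [0.419, 0.908, -0.0, -0.002]
ft_force: [0.2, 0.8, 0.4]
finger_gap: 44.1
finger_force: 0.0
```

>>> {"api": "apply_moves", "payload": {
  "plan": [
    [[0,0,0],[0,0,0],0],
    [[0,0,0],[0,0,0],0],
    [[0,0,0],[0,0,0],1],
    [[0,0,0],[0,0,0],1],
    [[0,0,0],[0,0,0],1]
  ]
}}

```text
t: 37.88
ee_pos: [503.6, -74.4, 50.9]
tool_rot: [0.419, 0.908, 0.0, 0.001]
ft_force: [0.5, 0.4, 0.4]
finger_gap: 27.5
finger_force: 0.0
```

>>> {"api": "apply_moves", "payload": {
  "plan": [
    [[0,0,0],[0,0,0],1],
    [[0,0,0],[0,0,0],1],
    [[0,0,0],[0,0,0],1],
    [[0,0,0],[0,0,0],1],
    [[0,0,0],[0,0,0],1]
  ]
}}

```text
t: 38.3
ee_pos: [502.8, -74.7, 50.6]
tool_rot: [0.418, 0.908, -0.0, -0.0]
ft_force: [-2.9, -3.1, 5.0]
finger_gap: 16.0
finger_force: 29.9
```

>>> {"api": "apply_moves", "payload": {
  "plan": [
    [[0,0,0.06],[0,0,0],1],
    [[0,0,0.13],[0,0,0],1],
    [[0,0,0.2],[0,0,0],1],
    [[0,0,0.27],[0,0,0],1],
    [[0,0,0.34],[0,0,0],1]
  ]
}}

```text
t: 38.72
ee_pos: [503.0, -74.7, 50.6]
tool_rot: [0.645, 0.764, -0.0, 0.0]
ft_force: [-1.9, -3.1, 4.9]
finger_gap: 16.0
finger_force: 30.0
```

>>> {"api": "apply_moves", "payload": {
  "plan": [
    [[0,0,0.07],[0,0,0],1],
    [[0,0,0.14],[0,0,0],1],
    [[0,0,0.21],[0,0,0],1],
    [[0,0,0.28],[0,0,0],1],
    [[0,0,0.35],[0,0,0],1]
  ]
}}

```text
t: 39.13
ee_pos: [503.2, -74.7, 50.6]
tool_rot: [0.828, 0.56, -0.0, 0.0]
ft_force: [-1.8, -2.0, 4.4]
finger_gap: 15.7
finger_force: 30.0
```

>>> {"api": "apply_moves", "payload": {
  "plan": [
    [[0,0,0.07],[0,0,0],1],
    [[0,0,0.14],[0,0,0],1],
    [[0,0,0.21],[0,0,0],1],
    [[0,0,0.28],[0,0,0],1],
    [[0,0,0.35],[0,0,0],1]
  ]
}}

```text
t: 39.55
ee_pos: [503.4, -74.8, 50.6]
tool_rot: [0.949, 0.314, 0.0, 0.001]
ft_force: [-1.2, -3.4, 4.0]
finger_gap: 15.9
finger_force: 30.0
```

>>> {"api": "apply_moves", "payload": {
  "plan": [
    [[0,0,0.03],[0,0,0],1],
    [[0,0,0.06],[0,0,0],1],
    [[0,0,0.09],[0,0,0],1],
    [[0,0,0.12],[0,0,0],1],
    [[0,0,0.15],[0,0,0],1]
  ]
}}

```text
t: 39.97
ee_pos: [503.4, -74.9, 50.6]
tool_rot: [0.979, 0.202, 0.0, 0.001]
ft_force: [-1.5, -3.0, 4.0]
finger_gap: 15.8
finger_force: 30.0
```

Run:
```python
from h import *
s=r.state(); print(np.round(s['ft_torque'],2),np.round(s['ft_force'],1)); plan((503,-74.3,50,17.5))
```

```text
[-0.59  0.3   0.09] [-1.5 -3.   4. ]
at [503.4 -74.9  50.6  23.3]
 turn 0.065  shift -0.0002 -0.0008 0.0006
 -- at [503.  -74.3  50.   17.5]
```

>>> {"api": "apply_moves", "payload": {
  "plan": [
    [[0,0,0.02],[0,0,0],1],
    [[0,0,0.04],[0,0,0],1],
    [[0,0,0.055],[0,0,0],1],
    [[0,0,0.065],[0,0,0],1],
    [[0,0,0.065],[0,0,0],1]
  ]
}}

```text
t: 40.38
ee_pos: [503.9, -74.7, 50.6]
tool_rot: [0.988, 0.153, 0.001, 0.001]
ft_force: [-0.4, -3.3, 5.2]
finger_gap: 16.5
finger_force: 31.8
```

Run:
```python
from h import *
s=r.state(); print(np.round(s['ft_torque'],2),np.round(s['ft_force'],1)); plan((503,-74.3,50,17.5))
```

```text
[-0.42 -0.1   0.96] [-0.4 -3.3  5.2]
at [503.9 -74.7  50.6  17.6]
 turn 0.001  shift -0.0007 -0.0007 0.0006
 -- at [503.  -74.3  50.   17.5]
```

>>> {"api": "apply_moves", "payload": {
  "plan": [
    [[0,0,0.01],[0,0,0],1],
    [[0,0,0.01],[0,0,0],1],
    [[0,0,0.01],[0,0,0],1],
    [[0,0,0.01],[0,0,0],1],
    [[0,0,0.01],[0,0,0],1]
  ]
}}

```text
t: 40.8
ee_pos: [504.0, -74.7, 50.6]
tool_rot: [0.989, 0.145, 0.001, 0.001]
ft_force: [0.9, -2.4, 5.7]
finger_gap: 16.9
finger_force: 31.9
```

Run:
```python
from h import *
s=r.state(); print(np.round(s['ft_torque'],2),np.round(s['ft_force'],1)); plan((503,-74.3,50,17.5))
```

```text
[-0.46 -0.11  0.88] [ 0.9 -2.4  5.7]
at [504.  -74.7  50.6  16.7]
 turn -0.009  shift -0.0009 -0.0007 0.0006
 -- at [503.  -74.3  50.   17.5]
```

>>> {"api": "apply_moves", "payload": {
  "plan": [
    [[0,0,0],[0,0,0],0],
    [[0,0,0],[0,0,0],0],
    [[0,0,0],[0,0,0],0],
    [[0,0,0],[0,0,0],0],
    [[0,0,0],[0,0,0],0]
  ]
}}

```text
t: 41.22
ee_pos: [502.6, -74.0, 49.9]
tool_rot: [0.989, 0.145, -0.0, -0.0]
ft_force: [-0.1, 0.2, -1.0]
finger_gap: 43.1
finger_force: 0.0
```

>>> {"api": "apply_moves", "payload": {
  "plan": [
    [[0,0,0],[0,0,0],0],
    [[0,0,0],[0,0,-0.02],0],
    [[0,0,0],[0,0,-0.05],0],
    [[0,0,0],[0,0,-0.07],0],
    [[0,0,0],[0,0,-0.07],0]
  ]
}}

```text
t: 41.63
ee_pos: [505.7, -74.9, 123.7]
tool_rot: [0.989, 0.145, 0.003, 0.001]
ft_force: [0.4, 0.1, -0.1]
finger_gap: 43.7
finger_force: 0.0
```

Run:
```python
from h import *
k=fw(-68,45); plan((*k,120,136))
```

```text
at [505.7 -74.9 123.7  16.7]
 turn -0.332  shift 0.0086 -0.0195 0.0009
 turn -0.332  shift 0.0172 -0.0126 0.0009
 turn -0.332  shift 0.0212 -0.0024 0.0009
 turn -0.332  shift 0.0195 0.0085 0.0009
 -- at [516.6   9.6 120.  136. ]
```

>>> {"api": "apply_moves", "payload": {
  "plan": [
    [[0,0,-0.332],[0.0086,-0.0195,0],0],
    [[0,0,-0.332],[0.0086,-0.0195,0],0],
    [[0,0,-0.332],[0.0086,-0.0195,0],0],
    [[0,0,-0.332],[0.0086,-0.0195,0],0],
    [[0,0,-0.332],[0.0086,-0.0195,0],0]
  ]
}}

```text
t: 42.05
ee_pos: [505.1, -52.8, 119.3]
tool_rot: [0.918, 0.397, -0.001, -0.0]
ft_force: [-0.2, -0.2, -0.0]
finger_gap: 43.8
finger_force: 0.0
```

>>> {"api": "apply_moves", "payload": {
  "plan": [
    [[0,0,-0.332],[0.0172,-0.0126,0],0],
    [[0,0,-0.332],[0.0172,-0.0126,0],0],
    [[0,0,-0.332],[0.0172,-0.0126,0],0],
    [[0,0,-0.332],[0.0172,-0.0126,0],0],
    [[0,0,-0.332],[0.0172,-0.0126,0],0]
  ]
}}

```text
t: 42.47
ee_pos: [508.0, -31.8, 119.5]
tool_rot: [0.785, 0.619, -0.0, -0.0]
ft_force: [-0.2, -0.5, 0.5]
finger_gap: 43.8
finger_force: 0.0
```

>>> {"api": "apply_moves", "payload": {
  "plan": [
    [[0,0,-0.332],[0.0212,-0.0024,0],0],
    [[0,0,-0.332],[0.0212,-0.0024,0],0],
    [[0,0,-0.332],[0.0212,-0.0024,0],0],
    [[0,0,-0.332],[0.0212,-0.0024,0],0],
    [[0,0,-0.332],[0.0212,-0.0024,0],0]
  ]
}}

```text
t: 42.88
ee_pos: [510.7, -10.7, 119.7]
tool_rot: [0.6, 0.8, -0.0, -0.0]
ft_force: [0.7, 0.5, 0.3]
finger_gap: 43.5
finger_force: 0.0
```

>>> {"api": "apply_moves", "payload": {
  "plan": [
    [[0,0,-0.332],[0.0195,0.0085,0],0],
    [[0,0,-0.332],[0.0195,0.0085,0],0],
    [[0,0,-0.332],[0.0195,0.0085,0],0],
    [[0,0,-0.332],[0.0195,0.0085,0],0],
    [[0,0,-0.332],[0.0195,0.0085,0],0]
  ]
}}

```text
t: 43.3
ee_pos: [513.5, 10.3, 119.9]
tool_rot: [0.374, 0.928, -0.0, -0.0]
ft_force: [-0.5, -1.0, 0.4]
finger_gap: 44.2
finger_force: 0.0
```

>>> {"api": "apply_moves", "payload": {
  "plan": [
    [[0,0,0],[0,0,0],0],
    [[0,0,0],[0,0,0],0],
    [[0,0,0],[0,0,0],0],
    [[0,0,0],[0,0,0],0],
    [[0,0,0],[0,0,0],0]
  ]
}}

```text
t: 43.72
ee_pos: [513.7, 10.2, 120.2]
tool_rot: [0.374, 0.927, 0.0, -0.0]
ft_force: [0.4, 0.7, 0.6]
finger_gap: 44.2
finger_force: 0.0
```

Run:
```python
from fit import *
c=shot('wrist','w14.png'); h=knob(c,2)
k=fw(-68,45); plan((*k,50,136))
# elongation direction of top face (z=80) of the orange blob
f=c['frame'].astype(int); m=((f[...,2]-f[...,0]>60)&(f[...,2]-f[...,1]>25)).astype(np.uint8)
u,v=proj(c,[(*k,70)])[0]; q=np.zeros_like(m); cv2.circle(q,(int(u),int(v)),50,1,-1); print(u,v,cv2.minAreaRect(back(c,np.argwhere(m&q)[:,::-1],75)[:,:2].astype(np.float32)))
```

```text
knob 2 [516.6   9.6] [(np.float64(0.7405275779376499), np.float64(137.0)), (np.float64(0.7434179033030158), np.float64(135.0)), (np.float64(0.7498792853693867), np.float64(136.0))]
at [513.7  10.3 120.2 136.1]
 turn 0.001  shift -0.0025 0.0015 0.0702
 -- at [516.6   9.6  50.  136. ]
316.4938972779925 225.94623857754397 ((513.8070068359375, 8.536378860473633), (34.64042663574219, 67.64112854003906), 61.383121490478516)
```

>>> {"api": "apply_moves", "payload": {
  "plan": [
    [[0,0,0],[-0.0025,0.0015,0.02],0],
    [[0,0,0],[-0.0025,0.0015,0.04],0],
    [[0,0,0],[-0.0025,0.0015,0.06],0],
    [[0,0,0],[-0.0025,0.0015,0.07],0],
    [[0,0,0],[-0.0025,0.0015,0.07],0]
  ]
}}

```text
t: 44.18
ee_pos: [514.8, 9.8, 48.3]
tool_rot: [0.373, 0.928, -0.001, -0.002]
ft_force: [-0.8, -0.6, -0.1]
finger_gap: 44.0
finger_force: 0.0
```

>>> {"api": "apply_moves", "payload": {
  "plan": [
    [[0,0,0],[0,0,0],0],
    [[0,0,0],[0,0,0],0],
    [[0,0,0],[0,0,0],1],
    [[0,0,0],[0,0,0],1],
    [[0,0,0],[0,0,0],1]
  ]
}}

```text
t: 44.6
ee_pos: [517.1, 9.6, 50.9]
tool_rot: [0.373, 0.928, 0.0, 0.001]
ft_force: [-0.2, -0.2, 0.4]
finger_gap: 27.7
finger_force: 0.0
```

>>> {"api": "apply_moves", "payload": {
  "plan": [
    [[0,0,0],[0,0,0],1],
    [[0,0,0],[0,0,0],1],
    [[0,0,0],[0,0,0],1],
    [[0,0,0],[0,0,0],1],
    [[0,0,0],[0,0,0],1]
  ]
}}

```text
t: 45.02
ee_pos: [516.2, 9.1, 50.6]
tool_rot: [0.373, 0.928, -0.0, -0.0]
ft_force: [-2.4, -3.9, 6.3]
finger_gap: 15.8
finger_force: 30.0
```

>>> {"api": "apply_moves", "payload": {
  "plan": [
    [[0,0,0.06],[0,0,0],1],
    [[0,0,0.13],[0,0,0],1],
    [[0,0,0.2],[0,0,0],1],
    [[0,0,0.27],[0,0,0],1],
    [[0,0,0.34],[0,0,0],1]
  ]
}}

```text
t: 45.43
ee_pos: [516.5, 9.2, 50.6]
tool_rot: [0.607, 0.795, -0.0, 0.0]
ft_force: [-1.0, -2.3, 5.5]
finger_gap: 16.0
finger_force: 30.0
```

>>> {"api": "apply_moves", "payload": {
  "plan": [
    [[0,0,0.07],[0,0,0],1],
    [[0,0,0.14],[0,0,0],1],
    [[0,0,0.21],[0,0,0],1],
    [[0,0,0.28],[0,0,0],1],
    [[0,0,0.35],[0,0,0],1]
  ]
}}

```text
t: 45.85
ee_pos: [516.7, 9.2, 50.6]
tool_rot: [0.8, 0.601, -0.0, 0.0]
ft_force: [-1.5, -2.6, 5.0]
finger_gap: 15.5
finger_force: 30.0
```

>>> {"api": "apply_moves", "payload": {
  "plan": [
    [[0,0,0.07],[0,0,0],1],
    [[0,0,0.14],[0,0,0],1],
    [[0,0,0.21],[0,0,0],1],
    [[0,0,0.28],[0,0,0],1],
    [[0,0,0.35],[0,0,0],1]
  ]
}}

```text
t: 46.27
ee_pos: [516.8, 9.1, 50.6]
tool_rot: [0.933, 0.361, 0.0, 0.0]
ft_force: [-0.6, -3.5, 4.3]
finger_gap: 16.1
finger_force: 30.0
```

>>> {"api": "apply_moves", "payload": {
  "plan": [
    [[0,0,0.05],[0,0,0],1],
    [[0,0,0.1],[0,0,0],1],
    [[0,0,0.14],[0,0,0],1],
    [[0,0,0.18],[0,0,0],1],
    [[0,0,0.21],[0,0,0],1]
  ]
}}

```text
t: 46.68
ee_pos: [516.9, 9.0, 50.6]
tool_rot: [0.979, 0.204, 0.0, 0.001]
ft_force: [-0.8, -3.9, 4.1]
finger_gap: 15.6
finger_force: 30.0
```

>>> {"api": "apply_moves", "payload": {
  "plan": [
    [[0,0,0.02],[0,0,0],1],
    [[0,0,0.04],[0,0,0],1],
    [[0,0,0.06],[0,0,0],1],
    [[0,0,0.07],[0,0,0],1],
    [[0,0,0.07],[0,0,0],1]
  ]
}}

```text
t: 47.1
ee_pos: [517.4, 9.2, 50.6]
tool_rot: [0.988, 0.152, 0.001, 0.001]
ft_force: [-0.4, -4.4, 5.1]
finger_gap: 16.7
finger_force: 31.4
```

Run:
```python
from h import *
s=r.state(); print(np.round(s['ft_torque'],2),np.round(s['ft_force'],1)); plan((516.6,9.6,50,17))
```

```text
[-0.62 -0.04  0.81] [-0.4 -4.4  5.1]
at [517.4   9.2  50.6  17.5]
 turn 0.005  shift -0.0006 -0.0007 0.0006
 -- at [516.6   9.6  50.   17. ]
```

>>> {"api": "apply_moves", "payload": {
  "plan": [
    [[0,0,0.01],[0,0,0],1],
    [[0,0,0.01],[0,0,0],1],
    [[0,0,0.01],[0,0,0],1],
    [[0,0,0.01],[0,0,0],0],
    [[0,0,0.01],[0,0,0],0]
  ]
}}

```text
t: 47.52
ee_pos: [516.0, 10.3, 49.9]
tool_rot: [0.99, 0.143, -0.0, -0.001]
ft_force: [0.0, 0.3, 0.2]
finger_gap: 26.9
finger_force: 0.0
```

>>> {"api": "apply_moves", "payload": {
  "plan": [
    [[0,0,0],[0,0,0],0],
    [[0,0,0],[0,0,0],0],
    [[0,0,0],[0,0,0],0],
    [[0,0,0],[0,0,0],0],
    [[0,0,0],[0,0,0],0]
  ]
}}

```text
t: 47.93
ee_pos: [516.4, 9.8, 50.0]
tool_rot: [0.99, 0.143, -0.0, -0.0]
ft_force: [-0.5, -0.6, 0.4]
finger_gap: 44.0
finger_force: 0.0
```

>>> {"api": "apply_moves", "payload": {
  "plan": [
    [[0,0,0],[0,0,-0.03],0],
    [[0,0,0],[0,0,-0.07],0],
    [[0,0,0],[0,0,-0.11],0],
    [[0,0,0],[0,0,-0.15],0],
    [[0,0,0],[0,0,-0.16],0]
  ]
}}

```text
t: 48.35
ee_pos: [520.0, 9.4, 216.3]
tool_rot: [0.99, 0.143, 0.005, 0.001]
ft_force: [0.9, 0.2, 0.2]
finger_gap: 44.0
finger_force: 0.0
```

Run:
```python
from h import *
plan((440,-400,210,-2))
```

```text
at [520.    9.4 216.3  16.5]
 turn 0.068  shift -0.0643 0.1233 0.0021
 turn 0.068  shift -0.0507 0.1295 0.0021
 turn 0.068  shift -0.0365 0.1342 0.0021
 -- at [ 440. -400.  210.   -2.]
```

>>> {"api": "apply_moves", "payload": {
  "plan": [
    [[0,0,0.068],[-0.064,0.123,0],0],
    [[0,0,0.068],[-0.064,0.123,0],0],
    [[0,0,0.068],[-0.064,0.123,0],0],
    [[0,0,0.068],[-0.064,0.123,0],0],
    [[0,0,0.068],[-0.064,0.123,0],0]
  ]
}}

```text
t: 48.77
ee_pos: [489.4, -129.5, 209.8]
tool_rot: [0.996, 0.088, -0.0, 0.0]
ft_force: [-0.1, -0.3, 0.2]
finger_gap: 43.9
finger_force: 0.0
```

>>> {"api": "apply_moves", "payload": {
  "plan": [
    [[0,0,0.068],[-0.05,0.13,0],0],
    [[0,0,0.068],[-0.05,0.13,0],0],
    [[0,0,0.068],[-0.05,0.13,0],0],
    [[0,0,0.068],[-0.05,0.13,0],0],
    [[0,0,0.068],[-0.05,0.13,0],0]
  ]
}}

```text
t: 49.18
ee_pos: [464.2, -265.6, 209.7]
tool_rot: [0.999, 0.035, -0.0, 0.0]
ft_force: [0.9, 0.7, -0.5]
finger_gap: 43.9
finger_force: 0.0
```

>>> {"api": "apply_moves", "payload": {
  "plan": [
    [[0,0,0.068],[-0.036,0.134,0],0],
    [[0,0,0.068],[-0.036,0.134,0],0],
    [[0,0,0.068],[-0.036,0.134,0],0],
    [[0,0,0.068],[-0.036,0.134,0],0],
    [[0,0,0.068],[-0.036,0.134,0],0]
  ]
}}

```text
t: 49.6
ee_pos: [438.6, -401.1, 209.6]
tool_rot: [1.0, -0.018, 0.0, -0.0]
ft_force: [0.1, 0.7, 1.0]
finger_gap: 43.6
finger_force: 0.0
```

>>> {"api": "apply_moves", "payload": {
  "plan": [
    [[0,0,0],[0,0,0],0],
    [[0,0,0],[0,0,0],0],
    [[0,0,0],[0,0,0],0],
    [[0,0,0],[0,0,0],0],
    [[0,0,0],[0,0,0],0]
  ]
}}

```text
t: 50.02
ee_pos: [438.7, -398.3, 210.3]
tool_rot: [1.0, -0.016, 0.0, -0.0]
ft_force: [-0.1, -1.3, 0.2]
finger_gap: 44.1
finger_force: 0.0
```

Run:
```python
from h import *
c=shot('wrist'); t=shot('top')
a=cv2.resize(t['frame'][130:245,270:425],None,fx=3,fy=3,interpolation=2)
o=np.zeros((400+345,640,3),np.uint8); o[:400]=c['frame']; o[400:,:465]=a
cv2.imwrite('pics/m1.png',cv2.resize(o,None,fx=.8,fy=.8,interpolation=3)); cv2.imwrite('pics/w15.png',c['frame'])
```

```text
(no output)
```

View pics/m1.png

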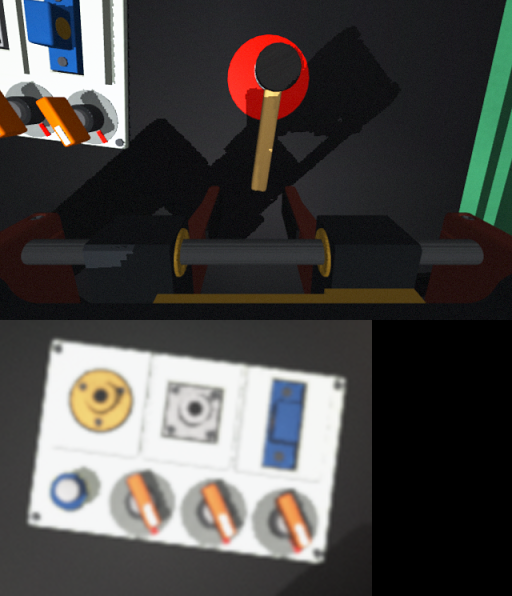

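```bash
cat >> fit.py <<'E'
MODEL['handle']=[np.array([(x,y,z) for x in(-165,-26) for y in(-11,11) for z in(27,53)],float)]
def mallet(c,X0,z0):
    f=c['frame'].astype(int); m=((f[...,2]-f[...,0]>35)&(f[...,1]-f[...,0]>18)&(f[...,2]-f[...,1]<90)).astype(np.uint8)
    q=cv2.dilate(sil(c,'handle',X0,z0,1),np.ones((25,25),np.uint8)); m&=q
    mS=cv2.resize(m,None,fx=4,fy=4,interpolation=0)
    def cost(X): s=sil(c,'handle',X,z0,4); return 1-(s&mS).sum()/max(1,(s|mS).sum())
    s=minimize(cost,X0,method='Nelder-Mead',options=dict(initial_simplex=np.array(X0)+np.array([[0,0,0],[8,0,0],[0,8,0],[0,0,5]]),xatol=.1,fatol=1e-4))
    print('mallet',s.x.round(1),'iou %.3f'%(1-s.fun)); return s.x
E
python3 - <<'E'
from fit import *
c=shot('wrist')
print('head top',back(c,[(346,84)],79).round(1),'tail',back(c,[(325,237)],56).round(1))
f=c['frame'].astype(int); rd=np.argwhere((f[...,2]>150)&(f[...,1]<60))[:,::-1]; print('mat',cv2.minEnclosingCircle(back(c,rd,3)[:,:2].astype(np.float32)))
X=mallet(c,[546,-421,-3],3)
a=np.radians(X[2]); g=X[:2]-55*np.array([np.cos(a),np.sin(a)]); print(g)
plan((*g,130,X[2]),(*g,24,X[2]))
E
```

```text
head top [[ 543.5 -430.3   79. ]] tail [[ 383.8 -408.2   56. ]]
mat ((517.3392944335938, -275.5646057128906), 208.51116943359375)
mallet [ 545.1 -430.9   -9. ] iou 0.940
[ 490.74877497 -422.27344627]
at [ 438.5 -399.1  210.3   -1.8]
 turn 0.079  shift 0.0529 0.0215 0.0803
 -- at [ 490.7 -422.3  130.    -9. ]
 turn -0.000  shift 0.0000 -0.0000 0.1060
 -- at [ 490.7 -422.3   24.    -9. ]
```

>>> {"api": "apply_moves", "payload": {
  "plan": [
    [[0,0,0.076],[0.053,0.0215,0.03],0],
    [[0,0,0.076],[0.053,0.0215,0.06],0],
    [[0,0,0.076],[0.053,0.0215,0.08],0],
    [[0,0,0.076],[0.053,0.0215,0.08],0],
    [[0,0,0.076],[0.053,0.0215,0.08],0]
  ]
}}

```text
t: 50.58
ee_pos: [489.6, -421.7, 128.8]
tool_rot: [0.997, -0.076, -0.002, -0.001]
ft_force: [0.7, -0.9, 0.7]
finger_gap: 44.2
finger_force: 0.0
```

>>> {"api": "apply_moves", "payload": {
  "plan": [
    [[0,0,0],[0,0,0],0],
    [[0,0,0],[0,0,0],0],
    [[0,0,0],[0,0,0],0],
    [[0,0,0],[0,0,0],0],
    [[0,0,0],[0,0,0],0]
  ]
}}

```text
t: 51.0
ee_pos: [490.8, -423.2, 131.4]
tool_rot: [0.997, -0.076, 0.001, 0.001]
ft_force: [0.1, -0.3, -1.0]
finger_gap: 43.6
finger_force: 0.0
```

Run:
```python
from fit import *
c=shot('wrist')
f=c['frame'].astype(int); m=((f[...,2]>110)&(f[...,1]<50)&(f[...,0]<50)).astype(np.uint8)
n,l,st,ce=cv2.connectedComponentsWithStats(m); j=1+np.argmax(st[1:,4]); rd=np.argwhere(l==j)[:,::-1]; print('mat',st[j],cv2.minEnclosingCircle(back(c,rd,3)[:,:2].astype(np.float32)))
X=mallet(c,[545,-431,-9],3)
a=np.radians(X[2]); g=X[:2]-55*np.array([np.cos(a),np.sin(a)]); print(g)
plan((*g,24,X[2]))
```

```text
mat [ 304   86   68  122 2670] ((536.171142578125, -433.11566162109375), 59.00603485107422)
mallet [ 535.3 -430.    -9.4] iou 0.762
[ 481.01049913 -420.97921708]
at [ 490.7 -423.1  131.1   -8.7]
 turn 0.008  shift -0.0099 -0.0006 0.1071
 -- at [ 481.  -421.    24.    -9.4]
```

>>> {"api": "apply_moves", "payload": {
  "plan": [
    [[0,0,0],[0,-0.0005,0.035],0],
    [[0,0,0],[0,-0.0005,0.07],0],
    [[0,0,0],[0,-0.0005,0.095],0],
    [[0,0,0],[0,-0.0005,0.107],0],
    [[0,0,0],[0,-0.0005,0.107],0]
  ]
}}

```text
t: 51.47
ee_pos: [489.0, -420.7, 20.3]
tool_rot: [0.997, -0.076, -0.002, -0.002]
ft_force: [-0.7, -0.1, 0.2]
finger_gap: 43.8
finger_force: 0.0
```

>>> {"api": "apply_moves", "payload": {
  "plan": [
    [[0,0,0],[0,0,0],0],
    [[0,0,0],[0,0,0],0],
    [[0,0,0],[0,0,0],0],
    [[0,0,0],[0,0,0],1],
    [[0,0,0],[0,0,0],1]
  ]
}}

```text
t: 51.88
ee_pos: [491.3, -423.0, 24.5]
tool_rot: [0.997, -0.076, 0.001, 0.001]
ft_force: [-0.4, 0.3, -0.5]
finger_gap: 34.0
finger_force: 0.0
```

>>> {"api": "apply_moves", "payload": {
  "plan": [
    [[0,0,0],[0,0,0],1],
    [[0,0,0],[0,0,0],1],
    [[0,0,0],[0,0,0],1],
    [[0,0,0],[0,0,0],1],
    [[0,0,0],[0,0,0],1]
  ]
}}

```text
t: 52.3
ee_pos: [490.8, -422.7, 23.7]
tool_rot: [0.997, -0.076, 0.0, 0.0]
ft_force: [-0.6, -0.5, 6.0]
finger_gap: 21.8
finger_force: 29.9
```

>>> {"api": "apply_moves", "payload": {
  "plan": [
    [[0,0,0],[0,0,-0.01],1],
    [[0,0,0],[0,0,-0.03],1],
    [[0,0,0],[0,0,-0.055],1],
    [[0,0,0],[0,0,-0.08],1],
    [[0,0,0],[0,0,-0.1],1]
  ]
}}

```text
t: 52.72
ee_pos: [490.2, -421.7, 124.2]
tool_rot: [0.997, -0.076, -0.001, -0.001]
ft_force: [0.3, -0.5, -5.0]
finger_gap: 21.9
finger_force: 30.0
```

>>> {"api": "apply_moves", "payload": {
  "plan": [
    [[0,0,0],[0,0,-0.03],1],
    [[0,0,0],[0,0,-0.06],1],
    [[0,0,0],[0,0,-0.065],1],
    [[0,0,0],[0,0,-0.065],1],
    [[0,0,0],[0,0,-0.065],1]
  ]
}}

```text
t: 53.13
ee_pos: [489.9, -421.5, 186.7]
tool_rot: [0.997, -0.076, -0.001, -0.001]
ft_force: [-1.8, 0.7, -4.6]
finger_gap: 21.9
finger_force: 30.0
```

Run:
```python
from fit import *
c=shot('wrist','w16.png'); s=r.state(); print(s['ee_pos'],s['finger_gap'],np.round(s['ft_torque'],2),np.round(s['ft_force'],1))
```

```text
[ 489.40163419 -421.01690387  185.72034166] 22.075971541392203 [0.12 0.19 0.02] [-0.4 -1.1 -4.9]
```

View pics/w16.png

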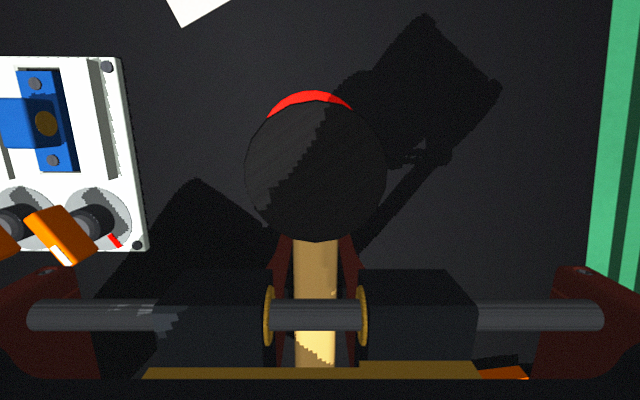

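Run:
```python
from fit import *
c=shot('wrist'); z=r.state()['ee_pos'][2]+55.3
f=c['frame'].astype(int)
print(rel(c,back(c,[(315.5,170),(244,170),(387,170),(315.5,100),(315.5,241)],z)).round(1))
p=fw(-68,130); h=-8.7; d=55
t=p-d*np.array([np.cos(np.radians(h)),np.sin(np.radians(h))]); print(p,t)
plan((*t,186,h))
```

```text
[[ 56.5  -0.3 -55.5]
 [ 56.5 -26.2 -55.4]
 [ 56.5  25.5 -55.6]
 [ 80.4  -0.3 -55.6]
 [ 28.8  -0.3 -55.4]]
[530.01640988  93.51854345] [475.64924611 101.83788856]
at [ 489.3 -420.9  185.3   -8.7]
 turn -0.000  shift -0.0309 -0.1715 -0.0002
 turn -0.000  shift -0.0309 -0.1715 -0.0002
 turn -0.000  shift -0.0309 -0.1716 -0.0002
 -- at [475.6 101.8 186.   -8.7]
```

>>> {"api": "apply_moves", "payload": {
  "plan": [
    [[0,0,0],[-0.005,-0.03,0],1],
    [[0,0,0],[-0.012,-0.07,0],1],
    [[0,0,0],[-0.02,-0.11,0],1],
    [[0,0,0],[-0.027,-0.15,0],1],
    [[0,0,0],[-0.031,-0.1715,0],1]
  ]
}}

```text
t: 53.65
ee_pos: [483.2, -242.7, 185.5]
tool_rot: [0.997, -0.076, -0.003, -0.003]
ft_force: [-0.1, 0.2, -5.2]
finger_gap: 21.9
finger_force: 30.0
```

>>> {"api": "apply_moves", "payload": {
  "plan": [
    [[0,0,0],[-0.005,-0.03,0],1],
    [[0,0,0],[-0.012,-0.07,0],1],
    [[0,0,0],[-0.02,-0.11,0],1],
    [[0,0,0],[-0.027,-0.15,0],1],
    [[0,0,0],[-0.031,-0.1715,0],1]
  ]
}}

```text
t: 54.07
ee_pos: [478.5, -69.5, 186.1]
tool_rot: [0.997, -0.075, -0.003, -0.002]
ft_force: [0.1, 1.2, -4.5]
finger_gap: 22.2
finger_force: 30.0
```

>>> {"api": "apply_moves", "payload": {
  "plan": [
    [[0,0,0],[-0.005,-0.03,0],1],
    [[0,0,0],[-0.012,-0.07,0],1],
    [[0,0,0],[-0.02,-0.11,0],1],
    [[0,0,0],[-0.027,-0.15,0],1],
    [[0,0,0],[-0.031,-0.1715,0],1]
  ]
}}

```text
t: 54.48
ee_pos: [474.5, 104.0, 186.4]
tool_rot: [0.997, -0.075, -0.002, -0.001]
ft_force: [0.0, 0.2, -4.5]
finger_gap: 22.1
finger_force: 30.0
```

>>> {"api": "apply_moves", "payload": {
  "plan": [
    [[0,0,0],[0,0,0],1],
    [[0,0,0],[0,0,0],1],
    [[0,0,0],[0,0,0],1],
    [[0,0,0],[0,0,0],1],
    [[0,0,0],[0,0,0],1]
  ]
}}

```text
t: 54.9
ee_pos: [476.5, 99.2, 187.7]
tool_rot: [0.997, -0.077, -0.0, 0.0]
ft_force: [-0.7, 0.9, -4.1]
finger_gap: 21.7
finger_force: 30.0
```

Run:
```python
from fit import *
c=shot('wrist','w17.png'); plan((475.6,101.8,132,-8.7))
```

```text
at [476.7  99.3 187.9  -8.8]
 turn -0.001  shift -0.0014 -0.0023 0.0559
 -- at [475.6 101.8 132.   -8.7]
```

>>> {"api": "apply_moves", "payload": {
  "plan": [
    [[0,0,0],[-0.0014,-0.0023,0.02],1],
    [[0,0,0],[-0.0014,-0.0023,0.04],1],
    [[0,0,0],[-0.0014,-0.0023,0.052],1],
    [[0,0,0],[-0.0014,-0.0023,0.056],1],
    [[0,0,0],[-0.0014,-0.0023,0.056],1]
  ]
}}

```text
t: 55.37
ee_pos: [474.9, 102.1, 131.3]
tool_rot: [0.997, -0.077, -0.001, 0.0]
ft_force: [-1.0, -0.7, -4.9]
finger_gap: 22.0
finger_force: 30.0
```

>>> {"api": "apply_moves", "payload": {
  "plan": [
    [[0,0,0],[0,0,0],1],
    [[0,0,0],[0,0,0.003],1],
    [[0,0,0],[0,0,0.006],1],
    [[0,0,0],[0,0,0.009],1],
    [[0,0,0],[0,0,0.012],1]
  ]
}}

```text
t: 55.78
ee_pos: [476.4, 102.8, 120.8]
tool_rot: [0.997, -0.076, 0.001, -0.0]
ft_force: [-1.9, 0.2, 3.6]
finger_gap: 21.9
finger_force: 30.0
```

Run:
```python
from fit import *
s=r.state(); print(s['ee_pos'],np.round(s['ft_force'],1),np.round(s['ft_torque'],2))
```

```text
[476.40027628 102.8175442  120.84766366] [-1.9  0.2  3.6] [-0.07  0.15 -0.01]
```

>>> {"api": "apply_moves", "payload": {
  "plan": [
    [[0,0,0],[0,0,0.003],1],
    [[0,0,0],[0,0,0.006],1],
    [[0,0,0],[0,0,0.009],1],
    [[0,0,0],[0,0,0.012],1],
    [[0,0,0],[0,0,0.014],1]
  ]
}}

```text
t: 56.2
ee_pos: [476.3, 102.8, 106.0]
tool_rot: [0.997, -0.076, 0.001, -0.0]
ft_force: [0.8, 0.1, 2.4]
finger_gap: 21.6
finger_force: 30.0
```

>>> {"api": "apply_moves", "payload": {
  "plan": [
    [[0,0,0],[0,0,0.001],1],
    [[0,0,0],[0,0,0.002],1],
    [[0,0,0],[0,0,0.002],1],
    [[0,0,0],[0,0,0.002],1],
    [[0,0,0],[0,0,0.002],1]
  ]
}}

```text
t: 56.62
ee_pos: [476.1, 102.8, 104.3]
tool_rot: [0.997, -0.076, 0.0, -0.0]
ft_force: [1.3, -0.3, 3.5]
finger_gap: 22.2
finger_force: 30.0
```

Run:
```python
from fit import *
s=r.state(); print(s['ee_pos'],np.round(s['ft_force'],1),np.round(s['ft_torque'],2))
```

```text
[476.05746172 102.80972384 104.30456034] [ 1.3 -0.3  3.5] [-0.09 -0.27 -0.  ]
```

>>> {"api": "apply_moves", "payload": {
  "plan": [
    [[0,0,0],[0,0,0.001],1],
    [[0,0,0],[0,0,0.002],1],
    [[0,0,0],[0,0,0.002],1],
    [[0,0,0],[0,0,0.002],1],
    [[0,0,0],[0,0,0.002],1]
  ]
}}

```text
t: 57.03
ee_pos: [474.8, 103.0, 102.5]
tool_rot: [0.997, -0.076, -0.001, -0.0]
ft_force: [-3.6, -0.0, 9.5]
finger_gap: 21.7
finger_force: 30.0
```

>>> {"api": "apply_moves", "payload": {
  "plan": [
    [[0,0,0],[0,0,0.001],1],
    [[0,0,0],[0,0,0.002],1],
    [[0,0,0],[0,0,0.002],1],
    [[0,0,0],[0,0,0.002],1],
    [[0,0,0],[0,0,0.002],1]
  ]
}}

```text
t: 57.45
ee_pos: [473.6, 103.1, 100.3]
tool_rot: [0.997, -0.076, -0.002, -0.0]
ft_force: [-5.2, 0.7, 12.4]
finger_gap: 21.6
finger_force: 30.0
```

Run:
```python
from fit import *
s=r.state(); print(s['ee_pos'],np.round(s['ft_force'],1),np.round(s['ft_torque'],2))
c=shot('wrist','w18.png')
for im in ('w17','w18'):
    f=cv2.imread('pics/%s.png'%im); m=(f.max(2)<62).astype(np.uint8)
    e=cv2.cvtColor(f,cv2.COLOR_BGR2GRAY); print(im,[int(x) for x in e[80:260:6,315]])
```

```text
[473.61220601 103.1266467  100.33077504] [-5.2  0.7 12.4] [ 0.23  0.57 -0.02]
w17 [243, 244, 246, 239, 32, 26, 32, 37, 31, 30, 31, 28, 31, 25, 30, 31, 34, 18, 20, 15, 16, 14, 15, 21, 17, 17, 14, 40, 98, 98]
w18 [243, 244, 244, 208, 68, 16, 33, 29, 30, 37, 17, 14, 23, 33, 18, 34, 34, 11, 17, 14, 20, 12, 12, 13, 18, 17, 15, 17, 11, 92]
```

>>> {"api": "apply_moves", "payload": {
  "plan": [
    [[0,0,0],[0,0,-0.01],1],
    [[0,0,0],[0,0,-0.03],1],
    [[0,0,0],[0,0,-0.055],1],
    [[0,0,0],[0,0,-0.08],1],
    [[0,0,0],[0,0,-0.09],1]
  ]
}}

```text
t: 57.92
ee_pos: [476.4, 102.9, 192.5]
tool_rot: [0.997, -0.076, 0.001, -0.0]
ft_force: [0.7, 0.4, -3.6]
finger_gap: 21.7
finger_force: 30.0
```

Run:
```python
from fit import *
s=r.state(); print(s['finger_gap'])
plan((485,-423.5,190,-8.7))
```

```text
21.696854865240603
at [476.4 102.9 192.5  -8.7]
 turn -0.000  shift 0.0294 0.1730 0.0008
 turn -0.000  shift 0.0294 0.1730 0.0008
 turn -0.000  shift 0.0294 0.1730 0.0008
 -- at [ 485.  -423.5  190.    -8.7]
```

>>> {"api": "apply_moves", "payload": {
  "plan": [
    [[0,0,0],[0.005,0.03,0],1],
    [[0,0,0],[0.012,0.07,0],1],
    [[0,0,0],[0.019,0.11,0],1],
    [[0,0,0],[0.026,0.15,0],1],
    [[0,0,0],[0.0294,0.173,0],1]
  ]
}}

```text
t: 58.33
ee_pos: [477.7, -76.0, 189.4]
tool_rot: [0.997, -0.076, -0.001, 0.001]
ft_force: [0.3, -0.2, -4.5]
finger_gap: 22.2
finger_force: 30.0
```

>>> {"api": "apply_moves", "payload": {
  "plan": [
    [[0,0,0],[0.005,0.03,0],1],
    [[0,0,0],[0.012,0.07,0],1],
    [[0,0,0],[0.019,0.11,0],1],
    [[0,0,0],[0.026,0.15,0],1],
    [[0,0,0],[0.0294,0.173,0],1]
  ]
}}

```text
t: 58.75
ee_pos: [480.8, -252.1, 189.2]
tool_rot: [0.997, -0.077, -0.0, 0.001]
ft_force: [0.4, -0.4, -4.1]
finger_gap: 22.4
finger_force: 30.0
```

>>> {"api": "apply_moves", "payload": {
  "plan": [
    [[0,0,0],[0.005,0.03,0],1],
    [[0,0,0],[0.012,0.07,0],1],
    [[0,0,0],[0.019,0.11,0],1],
    [[0,0,0],[0.026,0.15,0],1],
    [[0,0,0],[0.0294,0.173,0],1]
  ]
}}

```text
t: 59.17
ee_pos: [483.4, -427.8, 188.7]
tool_rot: [0.997, -0.077, -0.0, 0.001]
ft_force: [0.6, 0.0, -3.9]
finger_gap: 21.5
finger_force: 30.0
```

>>> {"api": "apply_moves", "payload": {
  "plan": [
    [[0,0,0],[0,0,0],1],
    [[0,0,0],[0,0,0.02],1],
    [[0,0,0],[0,0,0.06],1],
    [[0,0,0],[0,0,0.1],1],
    [[0,0,0],[0,0,0.12],1]
  ]
}}

```text
t: 59.58
ee_pos: [481.2, -419.9, 64.7]
tool_rot: [0.997, -0.076, -0.003, -0.003]
ft_force: [0.0, 1.1, -5.3]
finger_gap: 22.0
finger_force: 30.0
```

>>> {"api": "apply_moves", "payload": {
  "plan": [
    [[0,0,0],[0,0,0],1],
    [[0,0,0],[0,0,0],1],
    [[0,0,0],[0,0,0],1],
    [[0,0,0],[0,0,0],1],
    [[0,0,0],[0,0,0],1]
  ]
}}

```text
t: 60.0
ee_pos: [485.4, -424.7, 72.3]
tool_rot: [0.997, -0.076, 0.001, 0.001]
ft_force: [0.2, -0.6, -3.9]
finger_gap: 22.1
finger_force: 30.0
```

Run:
```python
from fit import *
c=shot('side'); print('pin px expected top z=84,106:',proj(c,[(*fw(-68,130),84),(*fw(-68,130),106),(*fw(-68,130),72)]).round(0).tolist())
u,v=proj(c,[(*fw(-68,130),84)])[0].astype(int)
a=cv2.resize(c['frame'][v-35:v+35,u-45:u+45],None,fx=6,fy=6,interpolation=2)
w=shot('wrist'); W=cv2.resize(w['frame'][60:300,180:460],None,fx=.9,fy=.9)
o=np.zeros((420,540+260,3),np.uint8); o[:,:540]=a; o[:W.shape[0],540:800]=W[:,:260]
cv2.imwrite('pics/fin.png',o)
plan((485,-423.5,24,-8.7))
```

```text
pin px expected top z=84,106: [[315.0, 225.0], [315.0, 219.0], [315.0, 229.0]]Traceback (most recent call last):
  File "<stdin>", line 6, in <module>
ValueError: could not broadcast input array from shape (216,252,3) into shape (216,260,3)
```

>>> {"api": "apply_moves", "payload": {
  "plan": [
    [[0,0,0],[0,0,0.015],1],
    [[0,0,0],[0,0,0.03],1],
    [[0,0,0],[0,0,0.036],1],
    [[0,0,0],[0,0,0.04],1],
    [[0,0,0],[0,0,0.04],1]
  ]
}}

```text
t: 60.52
ee_pos: [483.9, -423.3, 29.8]
tool_rot: [0.997, -0.076, -0.0, -0.0]
ft_force: [0.4, -0.1, -4.9]
finger_gap: 21.7
finger_force: 30.0
```

>>> {"api": "apply_moves", "payload": {
  "plan": [
    [[0,0,0],[0,0,0],1],
    [[0,0,0],[0,0,0.002],1],
    [[0,0,0],[0,0,0.004],1],
    [[0,0,0],[0,0,0.006],1],
    [[0,0,0],[0,0,0.007],1]
  ]
}}

```text
t: 60.93
ee_pos: [484.2, -423.6, 23.1]
tool_rot: [0.997, -0.076, 0.0, 0.0]
ft_force: [-1.0, -0.0, -4.9]
finger_gap: 21.7
finger_force: 30.0
```

>>> {"api": "apply_moves", "payload": {
  "plan": [
    [[0,0,0],[0,0,0],1],
    [[0,0,0],[0,0,0.001],1],
    [[0,0,0],[0,0,0.001],1],
    [[0,0,0],[0,0,0.001],1],
    [[0,0,0],[0,0,0.001],1]
  ]
}}

```text
t: 61.35
ee_pos: [484.2, -423.6, 22.1]
tool_rot: [0.997, -0.076, -0.0, -0.0]
ft_force: [0.5, 0.4, -3.8]
finger_gap: 21.8
finger_force: 30.0
```

Run:
```python
from fit import *
c=shot('side')
u,v=proj(c,[(*fw(-68,130),84)])[0].astype(int)
a=cv2.resize(c['frame'][v-35:v+35,u-30:u+30],None,fx=6,fy=6,interpolation=2)
u,v=proj(c,[(536,-433,40)])[0].astype(int)
b=cv2.resize(c['frame'][v-35:v+35,u-30:u+30],None,fx=6,fy=6,interpolation=2)
cv2.imwrite('pics/fin.png',np.hstack([a,b]))
s=r.state(); print(s['ee_pos'],s['ft_force'],s['ft_torque'])
```

```text
[ 484.2334825  -423.60246574   22.16441021] [ 0.19198296 -1.2687609  -4.62155048] [0.07532518 0.20195026 0.00641084]
```

View pics/fin.png

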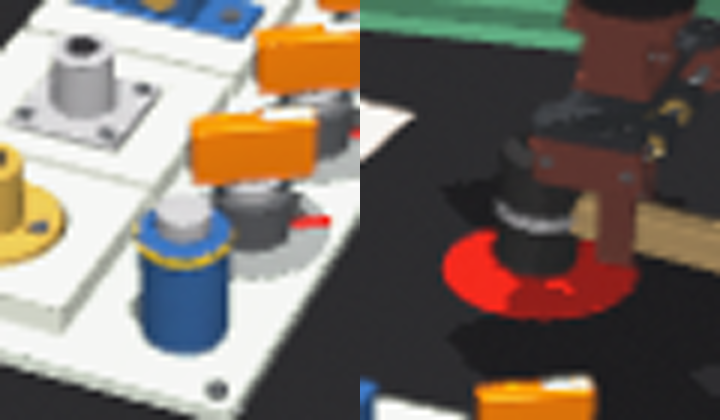

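>>> {"api": "apply_moves", "payload": {
  "plan": [
    [[0,0,0],[0,0,0.001],1],
    [[0,0,0],[0,0,0.001],1],
    [[0,0,0],[0,0,0.002],1],
    [[0,0,0],[0,0,0.002],1],
    [[0,0,0],[0,0,0.002],1]
  ]
}}

```text
t: 61.82
ee_pos: [484.3, -423.7, 20.8]
tool_rot: [0.997, -0.076, 0.0, 0.0]
ft_force: [-2.8, 2.1, 4.4]
finger_gap: 21.5
finger_force: 30.0
```

>>> {"api": "apply_moves", "payload": {
  "plan": [
    [[0,0,0],[0,0,0.001],1],
    [[0,0,0],[0,0,0.001],1],
    [[0,0,0],[0,0,0.001],1],
    [[0,0,0],[0,0,0.001],1],
    [[0,0,0],[0,0,0.001],1]
  ]
}}

```text
t: 62.23
ee_pos: [484.2, -423.7, 20.7]
tool_rot: [0.997, -0.076, 0.0, 0.0]
ft_force: [-4.3, 2.1, 11.5]
finger_gap: 21.8
finger_force: 30.0
```

>>> {"api": "apply_moves", "payload": {
  "plan": [
    [[0,0,0],[0,0,0],0.2],
    [[0,0,0],[0,0,0],0.2],
    [[0,0,0],[0,0,0],0],
    [[0,0,0],[0,0,0],0],
    [[0,0,0],[0,0,0],0]
  ]
}}

```text
t: 62.65
ee_pos: [484.3, -423.7, 19.0]
tool_rot: [0.997, -0.076, 0.0, -0.0]
ft_force: [-0.1, 0.7, 0.3]
finger_gap: 44.0
finger_force: 0.0
```

>>> {"api": "apply_moves", "payload": {
  "plan": [
    [[0,0,0],[0,0,0],0],
    [[0,0,0],[0,0,0],0],
    [[0,0,0],[0,0,0],0],
    [[0,0,0],[0,0,0],0],
    [[0,0,0],[0,0,0],0]
  ]
}}

```text
t: 63.07
ee_pos: [484.2, -423.6, 19.1]
tool_rot: [0.997, -0.076, -0.0, -0.0]
ft_force: [0.2, -0.4, 1.2]
finger_gap: 44.1
finger_force: 0.0
```

>>> {"api": "apply_moves", "payload": {
  "plan": [
    [[0,0,0],[0,0,-0.02],0],
    [[0,0,0],[0,0,-0.05],0],
    [[0,0,0],[0,0,-0.09],0],
    [[0,0,0],[0,0,-0.13],0],
    [[0,0,0],[0,0,-0.16],0]
  ]
}}

```text
t: 63.48
ee_pos: [484.8, -424.2, 182.4]
tool_rot: [0.997, -0.076, 0.001, 0.001]
ft_force: [0.2, -1.3, -0.1]
finger_gap: 43.8
finger_force: 0.0
```

>>> {"api": "apply_moves", "payload": {
  "plan": [
    [[0,0,0],[-0.03,0,-0.01],0],
    [[0,0,0],[-0.05,0,-0.02],0],
    [[0,0,0],[-0.05,0,-0.03],0],
    [[0,0,0],[-0.05,0,-0.03],0],
    [[0,0,0],[-0.05,0,-0.03],0]
  ]
}}

```text
t: 63.9
ee_pos: [435.7, -416.6, 209.7]
tool_rot: [0.997, -0.076, 0.001, 0.001]
ft_force: [0.6, -0.0, 0.1]
finger_gap: 44.0
finger_force: 0.0
```

>>> {"api": "apply_moves", "payload": {
  "plan": [
    [[0,0,0],[0,0,0],0],
    [[0,0,0],[0,0,0],0],
    [[0,0,0],[0,0,0],0],
    [[0,0,0],[0,0,0],0],
    [[0,0,0],[0,0,0],0]
  ]
}}

```text
t: 64.32
ee_pos: [434.9, -415.8, 208.5]
tool_rot: [0.997, -0.076, -0.0, -0.0]
ft_force: [0.1, 0.5, -0.1]
finger_gap: 44.1
finger_force: 0.0
```

Run:
```python
from fit import *
c=shot('wrist','w20.png'); mallet(c,[538,-432,-9],3)
t=shot('top','t9.png')
fitobj(t,'round_flange',[637,54,0],z0=18,S=6); fitobj(t,'long_block',[603,-159.5,-9],z0=18,S=6)
# change vs. earlier top view, in the regions of the bystanders and nests
for n,(x0,y0,x1,y1) in dict(meter=(290,88,352,125),can=(222,90,270,135),driver=(190,272,265,322),nests=(285,140,412,197)).items():
    a=cv2.imread('pics/top0.png')if n!='nests' else cv2.imread('pics/t2.png'); d=cv2.absdiff(a,t['frame'])[y0:y1,x0:x1].max(2); print(n,round(float(d.mean()),1),int((d>60).sum()))
print(r.state()['t'])
```

```text
mallet [ 540.9 -431.1   -8.4] iou 0.964
round_flange [637.6  53.1  -2.2] iou 0.962
long_block [ 603.2 -159.    -9.3] iou 0.888
meter 1.2 0
can 1.1 0
driver 1.2 0
nests 12.3 568
64.4167
```

Run:
```python
from h import *
t=shot('top'); d=cv2.absdiff(cv2.imread('pics/t2.png'),t['frame']).max(2)
sq=d[150:186,330:368]; print(sq.mean(),(sq>60).sum())
if (sq>60).sum()<15: print(r.job_done())
```

```text
0.6008771929824561 0
the job is handed in; nothing more can be done
None
```

The job is handed in at about 64 s. The three castings sit in their own nests, all three knobs are at their end stops, the pin is fully down, the mallet is back on its mat, and the multimeter, spray can and screwdriver are undisturbed.

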